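# Seat the windowed sample cell in the condensate photometer

## Robot

A 6-joint arm with a two-finger parallel gripper is mounted at the origin on the work surface. World frame = base frame: x ahead of the robot, y to its left, z up, the work surface at z = 0. Lengths are in mm, angles in rad, forces in N, time in s.
With the tool pointing down it reaches from about 250 to 725 mm from the base axis. Payload 9.7 kg.
Tool frame: the origin (TCP) lies where the fingers leave the gripper's body, on its centre line; the fingertips stand 73 mm ahead of it and the grasp point (between the pads) lies 54 mm ahead of it; z points along the fingers, y is the direction in which the jaws open and shut (so a half turn about z gives the same grasp; the last joint's range is limited). The gripper opens to 85 mm and grips with 20 to 120 N. Pads are 22 mm wide; open, the fingers measure 114 mm over their backs; the gripper's body (76 mm by 85 mm) begins 54 mm behind the grasp point. The pads swing forward as they close: fully open they stand 13 mm farther back than shut.
Start: joints at [-1.309, 0.087, 0.176, 1.66, 0, 1.571], TCP at [142.348, -531.257, 303.884] pointing down, gripper open.
Joint ranges: [-3.13, 3.13], [-0.85, 1.81], [-1.15, 1.24], [-2.2, 2.28], [-1.44, 1.52], [-3.14, 3.14]. Speed limits (rad/s): [2.22, 2.22, 2.57, 3.14, 3.14, 3.14].

## Interface

Orientations are given as a unit quaternion [x, y, z, w].
In Python, from workcell import status, viewer, ctrl gives the robot as it stands.
- The arm moves only by the tool drive_tool, never from a script. Its argument "increments" is a list of rows, each an object with "jaw": the closure, from 0 (fully open) to 1 (shut); "travel": the shift along the tool's x, y, z in m, a list of three; "roll": the turn about the tool's z in degrees. In form: [{"jaw": jaw, "travel": [tx, ty, tz], "roll": roll}, ...]. A call has exactly 5 rows; each row shifts and turns the commanded pose from where the row before left it, along the tool's axes as they then stand; what a row does not reach is not made up. A row lasts 1/10 s, in which the tool goes at most 50 mm and 8.59 degrees, less where a joint would pass 70% of its speed; a pose out of reach is approached as far as the arm can. A call is refused whole if a number of a shift passes 0.05 or a number of a turn 8.59, either way. A call with a gripper value outside its range is refused whole. The fingers move at their own pace and stop on an object; "force" is the grip in N (left out, the last holds). Time passes only in rows, so rows that do not move let the fingers close, or fill a call up. It gives the time, the measured TCP pose, the force and the opening at its end, in the units of the state.
- status.get_obs(): the state, without advancing time (a new reading comes with each control period).
- viewer.read_camera(name): name is "side" or "top"; returns a dict with "color" (384x512x3 uint8, red, green, blue), "vfov" (degrees; the focal length in pixels is half the picture's height over the tangent of half this angle, whatever the lens; pixels are square), "cx", "cy" (the principal point, pixels), "k1" (the pictures are not rectified: a ray, as slopes to the right and down, at radius r is drawn at 1 + k1 r^2 times it, then the intrinsics apply), "rvec" (rotation vector, rad) and "tvec" (3), from world to camera coordinates, as OpenCV has them. Camera axes: x right, y down, z forward; pixel columns grow to the right and rows downward; lengths in mm; the calibration is good to about 2 mm. A picture is of the moment at which its call begins. There is no depth.
- ctrl.sign_off(): hands the job in, once; it reports no verdict.
The state is a dict: "clock": time; "q": joint angles; "qd": joint speeds; "joint_torque": joint torques, N m; "tcp_pos": TCP position; "tool_rot": TCP orientation; "wrist_force": force on the tool from outside, world axes, zero at the start; "ft_torque": the same for the moment, N m; "width": finger opening in mm.
Only numpy, scipy, OpenCV 4.12 (cv2) and the standard library are available. Lean on these libraries where they do the work, as an engineer would, in place of code of your own. Each camera call takes 0.05 s, during which the arm holds its last target.

## Task

Take the square sample cell with the glass windows from the drain tray by its cap, without touching the glass, and fit it in the sloping well of the photometer, whose block may be clamped anywhere along its guide rods, so that its two clear windows look along the light path, one at the lamp and one at the detector. Push it fully home against the well's spring until its flange lies flush on the block, then let go. Leave the solid dark block in the tray, and the union nut, pipe plug and brass cap where they lie.

Things in the scene. Friction and masses are not known exactly. Their poses are not given: they have to be found in the camera images.
- cell: Sample cell, stands upright in the tray turned any way: square steel frame 44 x 44 x 100 mm with a clear window on its local +y and -y sides, blind steel on +x and -x; foot edges rounded 4 mm. On top a 64 x 64 x 6 mm flange and a cap lug; 146 mm tall in all, about 0.44 kg. Origin: centre of the underside, z up to the lug. A half turn about z changes nothing.
- cell_seat (a point): Centre of the underside of the cell's flange, on its axis 100 mm above the cell's origin; axes as the cell. The flange is 6 mm thick.
- cell_lug (a point): Middle of the cap lug, where the cell is held: 126 mm above the cell's origin, axes as the cell. Steel block 20 mm thick along local y, 44 mm wide along local x, 40 mm high (106 to 146 mm above the cell's origin).
- cell_windows: The cell's glass, both windows (32 mm wide, set back 1.5 mm), fixed in its frame; origin and axes as cell, glass from 16 to 84 mm above it. The fingers must not touch it.
- dark_block: Dark-check block, a bystander: same 44 mm body and 64 mm flange as the cell, 142 mm tall, but solid steel on all sides and with a round 32 mm knob on top. Origin: centre of the underside. It and the cell stand about 130 mm apart in the tray, in either order.
- guide_rods: Two level steel rods along the light path that carry the photometer's sloping cell block. Origin: where the centre of the well's mouth lies, in the block's upper face, when the block is at mid travel; 150 mm above the ledge. z: out along the well's axis, 30 degrees from vertical, leaning to the front; y: along rods and light path, lamp side positive; x: up the slope. Fixed.
- mouth_mid (a point): The same point and axes as guide_rods. The block (face 110 along x, 90 mm along y, 112 mm thick) is clamped fast anywhere within 11 mm either way of mid travel along y; this is NOT reported: look, or feel for the well with the cell's foot. In x and z the mouth is where this point says. Well 46.5 x 46.5 mm, square with x and y, 104 mm deep, edges sharp. Home: flange flat on the face.
- well_spring (a point): Where, at mid travel, the ball plunger sits in the well's uphill (+x) wall, 40 mm below the mouth; it travels along y with the block. It stands out 3.5 mm and presses the cell's side to the downhill wall with 5 to 9 N, so the cell does not drop home by its weight but needs a push along the well of 3 to 15 N. Axes as guide_rods.
- photometer: The whole photometer, fixed: base plate 250 x 250 x 12 mm, console 40 mm high at the front, sloping block between two cheeks, finned lamp barrel (68 mm across) reaching 180 mm to +y, detector barrel (60 mm) reaching 163 mm to -y. The barrels' axis is the light path, 50 mm below the mouth along the well. Nothing stands above the block's face. Origin: centre of the plate's underside; front to local -x.
- tray: Stainless drain tray, fixed, 250 mm along its x, 110 mm along its y, rim 18 mm high, floor 4 mm thick; cell and dark block stand on its floor 65 mm either side of its middle. Origin: centre of the underside.
- union_nut: Bystander: chrome six-sided union nut, about 64 mm across, 36 mm high. Origin: centre of the underside.
- pipe_plug: Bystander: steel pipe plug standing on its 64 mm hex head, 56 mm high. Origin: centre of the underside.
- strainer_cap: Bystander: brass strainer cap, 72 mm across, 52 mm high. Origin: centre of the underside.
Things that resemble listed ones, but are neither listed nor needed, are in the scene too. What is shaped like the cell but purple is not meant.

How it is judged:
By the outcome, as a careful person would: the job done as asked, in the order asked, and still so for the second after the job is handed in, with the robot touching nothing.
It also fails if it takes over 61 s, if anything falls off the work surface, if the arm or the gripper's body presses on something with over 40 N, if the wrist force passes 120 N, or if a joint passes its speed limit or range.

## Working session

There is one attempt and no reset: what is moved stays moved. The work goes in short steps, Python scripts to look and compute and a tool call to move; the robot and the scene stay as the last step left them, time stands still between calls to the robot, and variables do not carry over. Pictures are saved under pics/ and viewed, and the job is handed in when it is done.

Besides the shell and the picture viewer there is one more tool, called by a JSON object that holds its "fn" and its "kwargs". drive_tool: Moves the arm, as the interface text tells. Its arguments: {"type":"object","properties":{"increments":{"type":"array","items":{"type":"object","properties":{"jaw":{"type":"number"},"travel":{"type":"array","items":{"type":"number"}},"roll":{"type":"number"}}}},"force":{"type":"number"}},"required":["increments"]}

```bash
mkdir -p pics; ls; python3 - <<'E'
from workcell import status, viewer, ctrl
import cv2
print(status.get_obs())
for n in ("side","top"):
    r=viewer.read_camera(n)
    cv2.imwrite(f"pics/{n}0.png",cv2.resize(r["color"][:,:,::-1],None,fx=1.5,fy=1.5,interpolation=cv2.INTER_CUBIC))
    print(n,{k:v for k,v in r.items() if k!="color"})
E
```

```text
pics
{'clock': 0.0, 'q': array([-1.30899059e+00,  8.74312920e-02,  1.75135696e-01,  1.65980647e+00,
       -4.01584414e-06,  1.57078935e+00]), 'qd': array([ 0.00109983,  0.00213113, -0.00047969,  0.00082723, -0.00049262,
       -0.00063826]), 'joint_torque': array([ 1.78239621e-03, -5.20398259e+01,  4.64796174e+01,  1.66665047e-02,
        2.26756156e-04, -3.13314183e-05]), 'tcp_pos': array([ 142.31710799, -531.12448578,  303.19963742]), 'tool_rot': array([ 9.91443780e-01,  1.30532773e-01, -8.72074255e-05, -6.47024454e-04]), 'wrist_force': array([-0.04190931, -0.12898035, -0.22703617]), 'ft_torque': array([ 0.00576288, -0.01591184,  0.0339992 ]), 'width': 85.33338823327507}
side {'vfov': 53.57294859437375, 'cx': 259.7333647607549, 'cy': 190.1993381610672, 'k1': -0.11486098171154985, 'rvec': array([ 0.2129981 , -2.8120596 ,  1.24710128]), 'tvec': array([477.78576957, 171.66783053, 944.88475366])}
top {'vfov': 49.36979972907348, 'cx': 256.42484974064087, 'cy': 187.79943618546292, 'k1': -0.09297655083004189, 'rvec': array([ 2.21816958, -2.16612013,  0.06557077]), 'tvec': array([-69.54204323, 520.94055341, 992.74215095])}
```

View pics/side0.png

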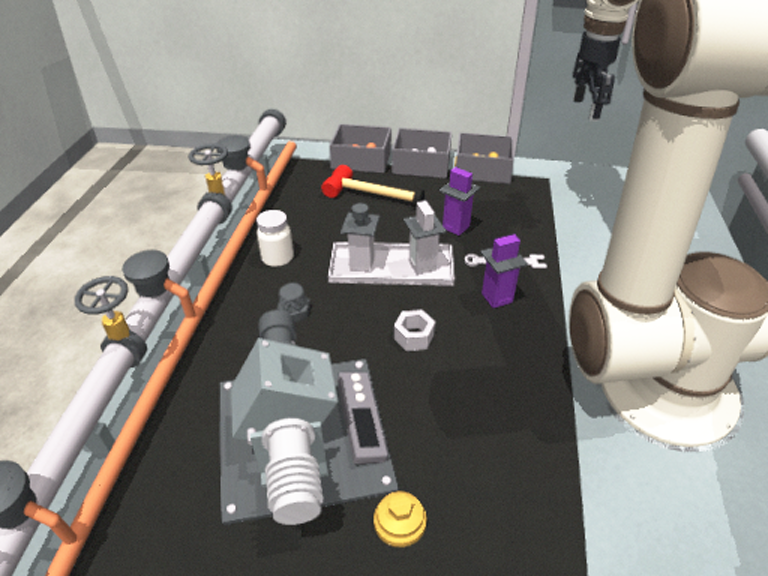

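View pics/top0.png

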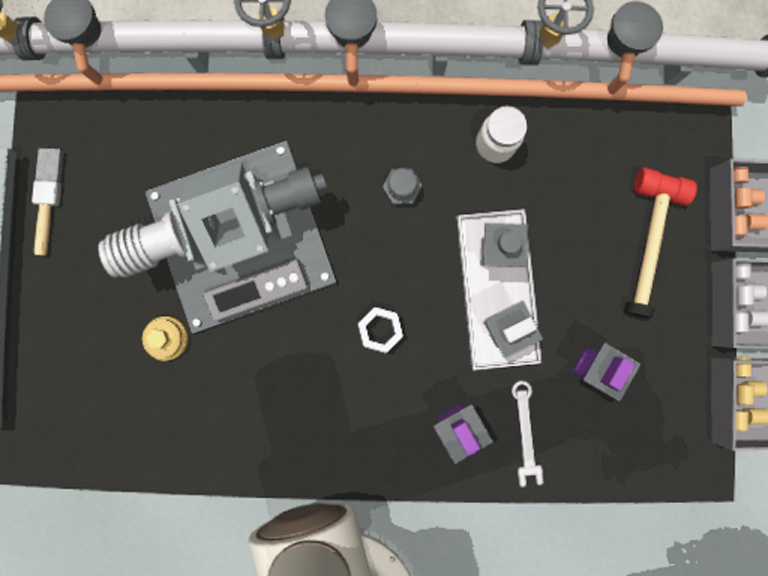

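The side picture shows the photometer at (290,400), the tray at (390,255), the round-knobbed dark block at (360,235), and a grey flat-lugged body at (425,235). In the top picture the cell candidates are the grey body with a flat lug in the tray at (515,330) and two purple ones at (463,433) and (612,372). The grey one in the tray fits. I'll confirm it in crops.

```bash
cat > h.py <<'E'
import numpy as np, cv2
from scipy.spatial.transform import Rotation as R
from scipy.optimize import least_squares
from workcell import status, viewer
def cam(n):
    r=viewer.read_camera(n); f=r["color"].shape[0]/2/np.tan(np.radians(r["vfov"])/2)
    r["K"]=np.array([[f,0,r["cx"]],[0,f,r["cy"]],[0,0,1]]); r["d"]=np.array([r["k1"],0,0,0.]); return r
def proj(c,P):
    return cv2.projectPoints(np.asarray(P,float).reshape(-1,1,3),c["rvec"],c["tvec"],c["K"],c["d"])[0].reshape(-1,2)
def ray(c,uv):
    n=cv2.undistortPoints(np.asarray(uv,float).reshape(-1,1,2),c["K"],c["d"],None,None,None).reshape(-1,2)
    Rm=cv2.Rodrigues(c["rvec"])[0]; o=-Rm.T@c["tvec"]
    return o,(np.c_[n,np.ones(len(n))]@Rm)
def onz(c,uv,z):
    o,d=ray(c,uv); return o+d*((z-o[2])/d[:,2])[:,None]
def crop(c,x0,y0,w,h,s,name,draw=()):
    im=c["color"][y0:y0+h,x0:x0+w,::-1].copy(); im=cv2.resize(im,None,fx=s,fy=s,interpolation=cv2.INTER_CUBIC)
    for P,col in draw:
        p=((proj(c,P)-[x0,y0]+0.5)*s-0.5).round().astype(int)
        cv2.polylines(im,[p.reshape(-1,1,2)],False,col,1,cv2.LINE_AA)
    cv2.imwrite(name,im)
E
python3 - <<'E'
from h import *
import pickle
T=cam("top");S=cam("side");pickle.dump((T,S),open("c0.pkl","wb"))
crop(T,300,135,66,115,5,"pics/a1.png"); crop(S,210,125,110,75,7,"pics/a2.png")
crop(T,60,85,170,140,4,"pics/a3.png"); crop(S,135,185,140,170,4,"pics/a4.png")
E
cd pics; python3 -c "
import cv2,numpy as np
a=cv2.imread('a1.png');b=cv2.imread('a2.png');print(a.shape,b.shape)"
```

```text
(575, 330, 3) (525, 770, 3)
```

View pics/a1.png

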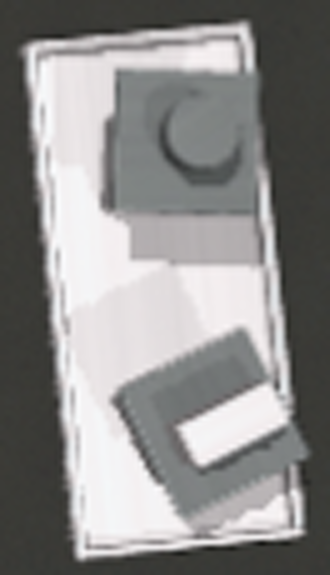

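View pics/a2.png

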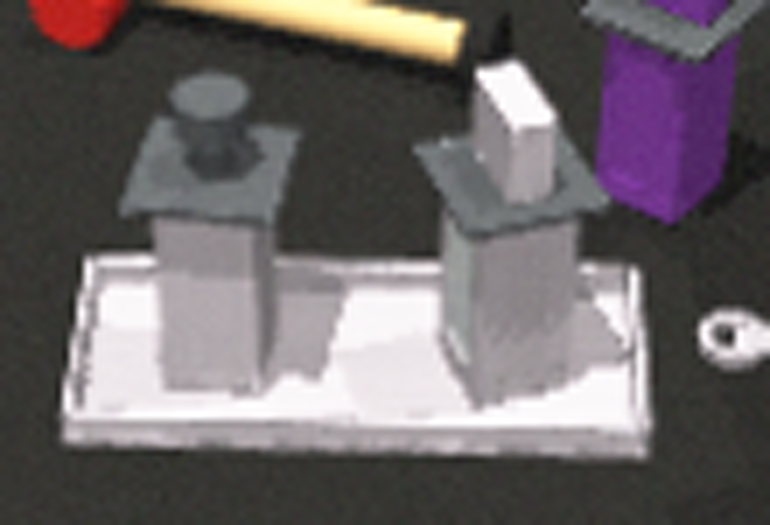

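View pics/a3.png

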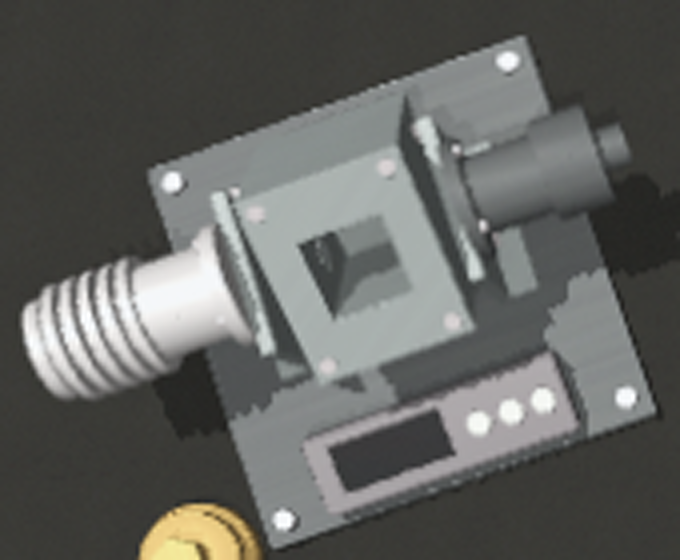

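View pics/a4.png

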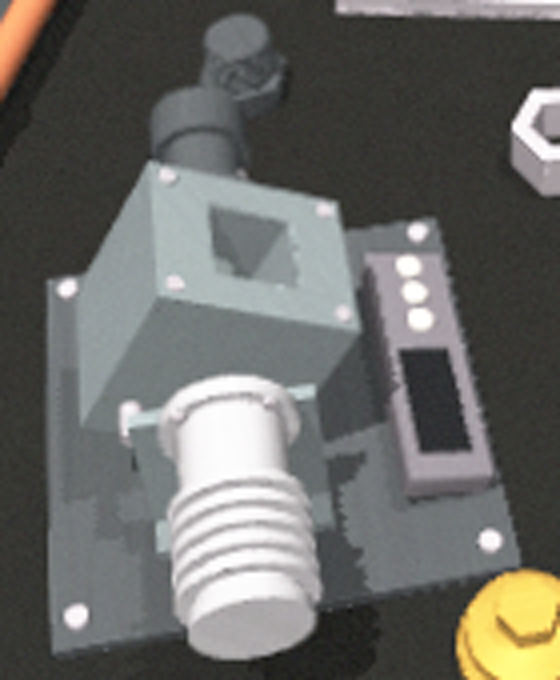

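The crops confirm it. The cell has a grey flat lug at top (233,432)/a1 with the glassy side visible at a2 (455,290). The dark block has the round knob. Next I'll fit the poses.

```bash
cat > fit.py <<'E'
from h import *
import pickle
T,S=pickle.load(open("c0.pkl","rb"))
def px(l,s,o): return (np.array(l,float)+.5)/s-.5+np.array(o)
sg=[(1,1),(1,-1),(-1,-1),(-1,1)]
tf=px([(233,190),(398,145),(473,325),(315,382)],4,(60,85)); tw=px([(298,245),(382,214),(412,290),(335,318)],4,(60,85))
sf=px([(157,293),(150,163),(340,200),(359,327)],4,(135,185)); sw=px([(216,270),(209,205),(292,222),(298,287)],4,(135,185))
tp=px([(150,170),(525,38),(655,410),(272,548)],4,(60,85)); sp=px([(55,655),(50,282),(437,220),(520,567)],4,(135,185))
pl=np.array([(125*a,125*b,12) for a,b in sg])
def rz(t): return R.from_euler('z',t).as_matrix()
def plate(p): return pl@rz(p[2]).T+[p[0],p[1],0]
g=onz(T,tp,12); print("plate sides",np.linalg.norm(np.diff(g,axis=0,append=g[:1]),axis=1))
d=g[0]-g[1]; t0=np.arctan2(d[1],d[0])-np.pi/2
r=least_squares(lambda p:np.r_[proj(T,plate(p))-tp,proj(S,plate(p))-sp].ravel(),[*g.mean(0)[:2],t0]); P=r.x; print("plate",P[:2],np.degrees(P[2]),r.fun.reshape(-1,2).round(1).tolist())
tilt=R.from_euler('y',-30,degrees=True).as_matrix()
def face(p,hx,hy): return np.array([(hx*a,hy*b,0) for a,b in sg])@(rz(p[3])@tilt).T+p[:3]
def res(p): return np.r_[proj(T,face(p,55,45))-tf,proj(S,face(p,55,45))-sf,proj(T,face(p,23.25,23.25))-tw,proj(S,face(p,23.25,23.25))-sw].ravel()
r=least_squares(res,[P[0],P[1],150,P[2]]); print("mouth",r.x[:3],np.degrees(r.x[3])); print(r.fun.reshape(-1,2).round(1).tolist())
print("mouth in plate frame",rz(P[2]).T@(r.x[:3]-[P[0],P[1],0]))
print("tilt z",rz(P[2])@tilt[:,2])
M=r.x
lt=px([(175,430),(265,383),(292,418),(202,468)],5,(300,135)); ft=px([(245,328),(311,455),(190,533),(116,390)],5,(300,135))
ls=px([(477,68),(520,60),(555,118),(512,125)],7,(210,125)); fs=px([(415,147),(607,205),(475,230)],7,(210,125))
gl=onz(T,lt,150); gf=onz(T,ft,110)
for q in (gl,gf): print(q.mean(0)[:2],np.linalg.norm(np.diff(q,axis=0,append=q[:1]),axis=1),[np.degrees(np.arctan2(*(q[(i+1)%4]-q[i])[1::-1])) for i in range(4)])
print("side lug",onz(S,ls,150).mean(0),onz(S,fs,110))
E
python3 fit.py
```

```text
plate sides [246.84916071 244.28402019 247.81762718 247.08249529]
plate [592.25535939 183.64022738] 20.84607945573674 [[-1.4, -0.3], [-0.4, -1.2], [0.2, 1.0], [-0.8, 0.7], [-1.0, -0.6], [-1.0, -1.1], [0.5, -1.1], [1.4, -0.4]]
mouth [586.81735563 172.43968291 149.9972624 ] 19.960615938268607
[[0.2, 2.4], [0.0, -0.4], [0.2, 1.1], [0.6, 0.0], [-0.3, 0.2], [-0.1, -1.2], [-0.5, 0.4], [0.1, 1.3], [-0.1, -1.0], [-0.2, -0.4], [0.6, 0.1], [-0.7, 0.1], [-0.4, 0.3], [-0.1, -0.8], [-0.6, -0.5], [0.1, 0.2]]
mouth in plate frame [ -9.06784171  -8.53219362 149.9972624 ]
tilt z [-0.46726989 -0.17792934  0.8660254 ]
[ 452.51591204 -246.66359376] [42.88797352 18.51286412 43.48622927 19.45604236] [np.float64(-61.53842392642212), np.float64(-141.10848418499637), np.float64(119.84707509261148), np.float64(36.63451400027859)]
[ 451.11085293 -247.49969516] [62.62118307 63.44932516 70.17118134 63.22421723] [np.float64(-151.43337151564538), np.float64(123.51288807508436), np.float64(28.54782873769145), np.float64(-63.31804720649646)]
side lug [ 453.32495093 -244.72351422  150.        ] [[ 495.23260008 -256.54030347  110.        ]
 [ 412.5179965  -228.52216994  110.        ]
 [ 463.82578741 -203.43072497  110.        ]]
```

```bash
cat > ov.py <<'E'
from fit import *
G=(0,255,0);B=(0,0,255)
def box(x,y,yaw,hx,hy,z): 
    q=np.array([(hx*a,hy*b,z) for a,b in sg+[sg[0]]])@rz(yaw).T+[x,y,0]; return q
def dphot(M): 
    c=lambda q:np.r_[q,q[:1]]; return [(c(face(M,55,45)),G),(c(face(M,23.25,23.25)),B)]
def dcell(x,y,w): return [(box(x,y,w,22,10,150),B),(box(x,y,w,32,32,110),G),(box(x,y,w,22,22,4),(255,0,255))]
E
python3 - <<'E'
from ov import *
w=np.radians(-61)
C=dcell(452.5,-246.3,w)
print(M)
crop(T,60,85,170,140,4,"pics/b3.png",dphot(M)); crop(S,135,185,140,170,4,"pics/b4.png",dphot(M))
crop(T,310,190,60,60,10,"pics/b1.png",C); crop(S,260,125,50,65,9,"pics/b2.png",C)
E
```

```text
plate sides [246.84916071 244.28402019 247.81762718 247.08249529]
plate [592.25535939 183.64022738] 20.84607945573674 [[-1.4, -0.3], [-0.4, -1.2], [0.2, 1.0], [-0.8, 0.7], [-1.0, -0.6], [-1.0, -1.1], [0.5, -1.1], [1.4, -0.4]]
mouth [586.81735563 172.43968291 149.9972624 ] 19.960615938268607
[[0.2, 2.4], [0.0, -0.4], [0.2, 1.1], [0.6, 0.0], [-0.3, 0.2], [-0.1, -1.2], [-0.5, 0.4], [0.1, 1.3], [-0.1, -1.0], [-0.2, -0.4], [0.6, 0.1], [-0.7, 0.1], [-0.4, 0.3], [-0.1, -0.8], [-0.6, -0.5], [0.1, 0.2]]
mouth in plate frame [ -9.06784171  -8.53219362 149.9972624 ]
tilt z [-0.46726989 -0.17792934  0.8660254 ]
[ 452.51591204 -246.66359376] [42.88797352 18.51286412 43.48622927 19.45604236] [np.float64(-61.53842392642212), np.float64(-141.10848418499637), np.float64(119.84707509261148), np.float64(36.63451400027859)]
[ 451.11085293 -247.49969516] [62.62118307 63.44932516 70.17118134 63.22421723] [np.float64(-151.43337151564538), np.float64(123.51288807508436), np.float64(28.54782873769145), np.float64(-63.31804720649646)]
side lug [ 453.32495093 -244.72351422  150.        ] [[ 495.23260008 -256.54030347  110.        ]
 [ 412.5179965  -228.52216994  110.        ]
 [ 463.82578741 -203.43072497  110.        ]]
[5.86817356e+02 1.72439683e+02 1.49997262e+02 3.48378469e-01]
```

View pics/b1.png

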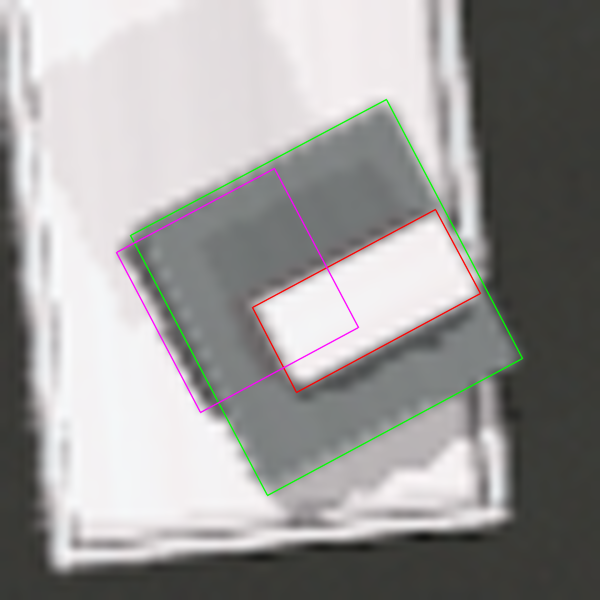

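View pics/b2.png

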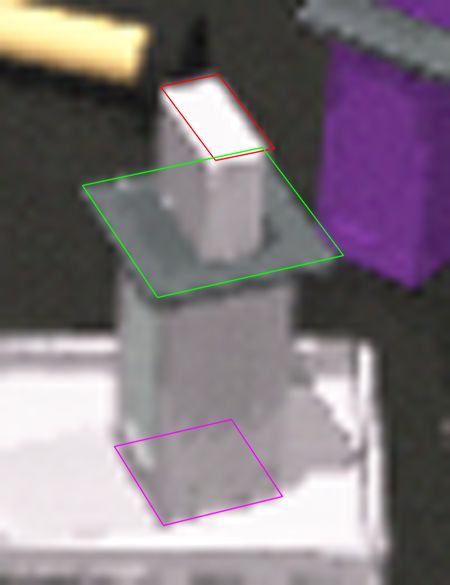

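View pics/b3.png

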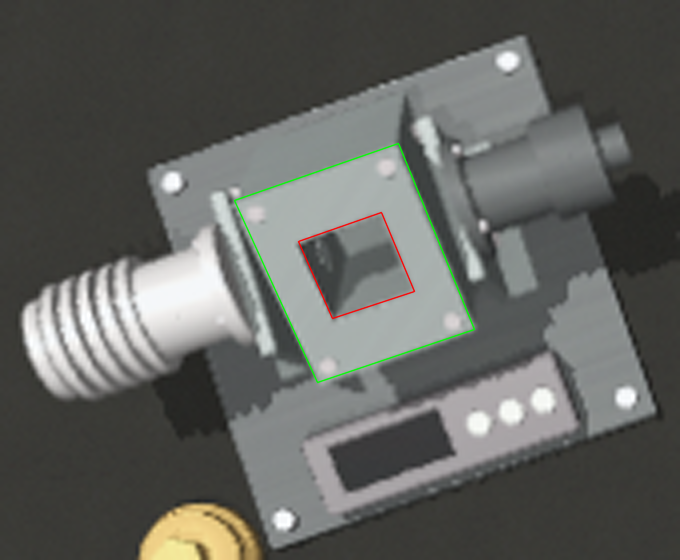

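View pics/b4.png

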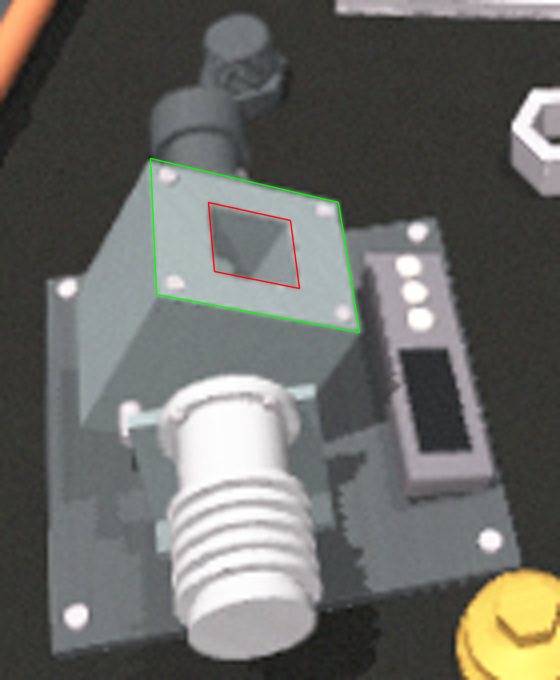

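Both fits overlay cleanly. Cell: centre (452.5,-246.3), lug long axis at -61°. Mouth: (586.8,172.4,150), yaw about 20.3°. The tool can only roll about the vertical, so I have to lean the cell 30° inside the jaws by tipping it about its foot edge. First move: go above the cell.

```bash
cat >> h.py <<'E'
def st(tx=None,h=None):
    o=status.get_obs(); m=R.from_quat(o["tool_rot"]).as_matrix()
    hd=np.degrees(np.arctan2(m[1,0],m[0,0]))
    print("t%.1f"%o["clock"],"tcp",o["tcp_pos"].round(1),"head %.2f"%hd,"tilt z",m[:,2].round(4),"F",o["wrist_force"].round(1),"M",o["ft_torque"].round(2),"w %.1f"%o["width"],"q",o["q"].round(2))
    if tx is not None: print("tool delta",(m.T@(np.array(tx)-o["tcp_pos"])).round(1))
    if h is not None: print("roll",round((hd-h+180)%360-180,2))
    return o,m,hd
E
python3 -c "
from h import *
st([452.5,-246.3,250],119)"
```

```text
t0.2 tcp [ 142.3 -531.2  303.5] head 15.00 tilt z [-2.e-04  8.e-04 -1.e+00] F [ 0.2 -0.2 -0.6] M [-0.04 -0.08 -0.02] w 85.2 q [-1.31  0.09  0.18  1.66  0.    1.57]
tool delta [ 373.3 -194.8   53.6]
roll -104.0
```

{"fn": "drive_tool", "kwargs": {"increments": [{"jaw": 0, "travel": [0.036, -0.019, 0], "roll": 0}, {"jaw": 0, "travel": [0.037, -0.0195, 0], "roll": 0}, {"jaw": 0, "travel": [0.037, -0.0195, 0], "roll": 0}, {"jaw": 0, "travel": [0.037, -0.0195, 0], "roll": 0}, {"jaw": 0, "travel": [0.037, -0.0195, 0], "roll": 0}]}}

```text
clock: 0.7
tcp_pos: [295.9, -388.6, 303.8]
tool_rot: [0.991, 0.13, 0.0, 0.0]
wrist_force: [-0.0, -0.6, -0.1]
width: 85.3
```

{"fn": "drive_tool", "kwargs": {"increments": [{"jaw": 0, "travel": [0.037, -0.0195, 0], "roll": 0}, {"jaw": 0, "travel": [0.037, -0.0195, 0], "roll": 0}, {"jaw": 0, "travel": [0.037, -0.0195, 0], "roll": 0}, {"jaw": 0, "travel": [0.037, -0.0195, 0], "roll": 0}, {"jaw": 0, "travel": [0.037, -0.0195, 0], "roll": 0}]}}

```text
clock: 1.2
tcp_pos: [449.4, -246.5, 303.9]
tool_rot: [0.991, 0.131, 0.0, 0.0]
wrist_force: [-0.5, -0.9, 0.3]
width: 85.4
```

{"fn": "drive_tool", "kwargs": {"increments": [{"jaw": 0, "travel": [0, 0, 0], "roll": -8}, {"jaw": 0, "travel": [0, 0, 0], "roll": -8}, {"jaw": 0, "travel": [0, 0, 0], "roll": -8}, {"jaw": 0, "travel": [0, 0, 0], "roll": -8}, {"jaw": 0, "travel": [0, 0, 0], "roll": -8}]}}

```text
clock: 1.7
tcp_pos: [448.4, -247.8, 303.7]
tool_rot: [0.886, 0.464, -0.0, -0.0]
wrist_force: [-1.0, -0.5, -0.5]
width: 85.4
```

```bash
python3 -c "
from h import *
st([452.5,-246.3,250],119)"
```

```text
t1.7 tcp [ 448.4 -247.8  303.7] head 55.34 tilt z [-3.e-04  2.e-04 -1.e+00] F [-1.  -0.5 -0.5] M [ 0.06 -0.02  0.03] w 85.4 q [-0.5  -0.    0.08  1.66 -0.    1.67]
tool delta [ 3.5  2.5 53.7]
roll -63.66
```

{"fn": "drive_tool", "kwargs": {"increments": [{"jaw": 0, "travel": [0.0035, 0.0025, 0], "roll": -8}, {"jaw": 0, "travel": [0, 0, 0.01], "roll": -8}, {"jaw": 0, "travel": [0, 0, 0.01], "roll": -8}, {"jaw": 0, "travel": [0, 0, 0.01], "roll": -8}, {"jaw": 0, "travel": [0, 0, 0.01], "roll": -8}]}}

```text
clock: 2.2
tcp_pos: [452.4, -246.4, 263.3]
tool_rot: [0.673, 0.739, -0.0, -0.0]
wrist_force: [-0.4, 0.2, -0.4]
width: 85.4
```

{"fn": "drive_tool", "kwargs": {"increments": [{"jaw": 0, "travel": [0, 0, 0.01], "roll": -8}, {"jaw": 0, "travel": [0, 0, 0], "roll": -8}, {"jaw": 0, "travel": [0, 0, 0], "roll": -7.7}, {"jaw": 0, "travel": [0, 0, 0], "roll": 0}, {"jaw": 0, "travel": [0, 0, 0], "roll": 0}]}}

```text
clock: 2.7
tcp_pos: [452.5, -246.4, 253.8]
tool_rot: [0.512, 0.859, 0.0, -0.0]
wrist_force: [0.4, -0.4, -0.2]
width: 85.4
```

```bash
python3 - <<'E'
from ov import *
o,m,hd=st([452.5,-246.3,191],119)
T=cam("top");S=cam("side")
def mk(z): # fingertip marks
    p=o["tcp_pos"]+m@np.array([0,0,z]); return [(np.array([p-m[:,1]*57,p+m[:,1]*57]),(0,255,255)),(np.array([p-m[:,0]*11,p+m[:,0]*11]),(0,255,255))]
crop(T,300,150,80,80,7,"pics/d1.png",mk(60)); crop(S,240,80,90,110,5,"pics/d2.png",mk(60))
E
```

```text
plate sides [246.84916071 244.28402019 247.81762718 247.08249529]
plate [592.25535939 183.64022738] 20.84607945573674 [[-1.4, -0.3], [-0.4, -1.2], [0.2, 1.0], [-0.8, 0.7], [-1.0, -0.6], [-1.0, -1.1], [0.5, -1.1], [1.4, -0.4]]
mouth [586.81735563 172.43968291 149.9972624 ] 19.960615938268607
[[0.2, 2.4], [0.0, -0.4], [0.2, 1.1], [0.6, 0.0], [-0.3, 0.2], [-0.1, -1.2], [-0.5, 0.4], [0.1, 1.3], [-0.1, -1.0], [-0.2, -0.4], [0.6, 0.1], [-0.7, 0.1], [-0.4, 0.3], [-0.1, -0.8], [-0.6, -0.5], [0.1, 0.2]]
mouth in plate frame [ -9.06784171  -8.53219362 149.9972624 ]
tilt z [-0.46726989 -0.17792934  0.8660254 ]
[ 452.51591204 -246.66359376] [42.88797352 18.51286412 43.48622927 19.45604236] [np.float64(-61.53842392642212), np.float64(-141.10848418499637), np.float64(119.84707509261148), np.float64(36.63451400027859)]
[ 451.11085293 -247.49969516] [62.62118307 63.44932516 70.17118134 63.22421723] [np.float64(-151.43337151564538), np.float64(123.51288807508436), np.float64(28.54782873769145), np.float64(-63.31804720649646)]
side lug [ 453.32495093 -244.72351422  150.        ] [[ 495.23260008 -256.54030347  110.        ]
 [ 412.5179965  -228.52216994  110.        ]
 [ 463.82578741 -203.43072497  110.        ]]
t2.7 tcp [ 452.5 -246.4  253.8] head 118.47 tilt z [-1.e-04  1.e-04 -1.e+00] F [ 0.4 -0.4 -0.2] M [ 0.01  0.03 -0.04] w 85.4 q [-0.5  -0.01 -0.02  1.56  0.    0.58]
tool delta [ 0.1  0.1 62.8]
roll -0.53
```

View pics/d2.png

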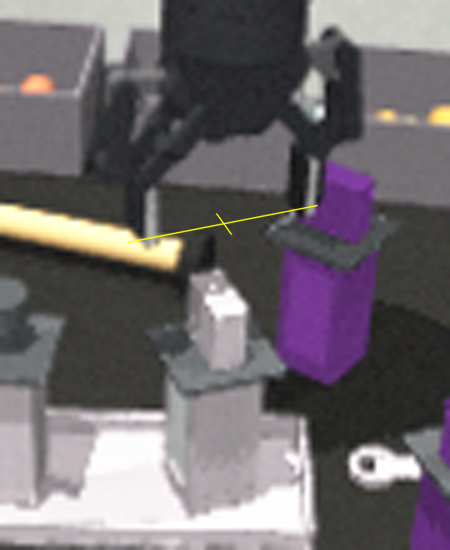

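View pics/d1.png

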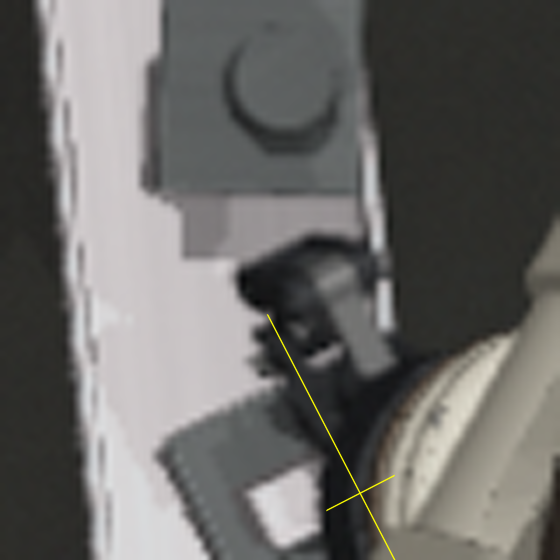

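The jaws are centred over the lug in the side view, with tips at about (150,240) and (300,215) against the predicted line. Descending to TCP z 191.

{"fn": "drive_tool", "kwargs": {"increments": [{"jaw": 0, "travel": [0, 0, 0.013], "roll": -0.5}, {"jaw": 0, "travel": [0, 0, 0.014], "roll": 0}, {"jaw": 0, "travel": [0, 0, 0.014], "roll": 0}, {"jaw": 0, "travel": [0, 0, 0.014], "roll": 0}, {"jaw": 0, "travel": [0, 0, 0.008], "roll": 0}]}}

```text
clock: 3.3
tcp_pos: [452.0, -246.2, 188.7]
tool_rot: [0.506, 0.862, -0.0, -0.001]
wrist_force: [0.5, -0.2, -0.2]
width: 85.6
```

{"fn": "drive_tool", "kwargs": {"increments": [{"jaw": 0.2, "travel": [0, 0, 0], "roll": 0}, {"jaw": 0.4, "travel": [0, 0, 0], "roll": 0}, {"jaw": 0.6, "travel": [0, 0, 0], "roll": 0}, {"jaw": 0.8, "travel": [0, 0, 0], "roll": 0}, {"jaw": 1, "travel": [0, 0, 0], "roll": 0}], "force": 20}}

```text
clock: 3.8
tcp_pos: [452.7, -246.6, 191.5]
tool_rot: [0.506, 0.863, 0.0, 0.001]
wrist_force: [0.2, 1.0, 2.2]
width: 20.1
```

{"fn": "drive_tool", "kwargs": {"increments": [{"jaw": 1, "travel": [0, 0, 0], "roll": 0}, {"jaw": 1, "travel": [0, 0, 0], "roll": 0}, {"jaw": 1, "travel": [0, 0, 0], "roll": 0}, {"jaw": 1, "travel": [0, 0, 0], "roll": 0}, {"jaw": 1, "travel": [0, 0, 0], "roll": 0}]}}

```text
clock: 4.3
tcp_pos: [452.7, -246.5, 191.5]
tool_rot: [0.506, 0.863, 0.0, 0.001]
wrist_force: [-0.0, 0.6, 5.4]
width: 19.9
```

```bash
python3 - <<'E'
from h import *
o,m,hd=st([452.5,-246.3,191],119)
S=cam("side")
crop(S,250,90,80,110,5,"pics/e2.png")
E
```

```text
t4.3 tcp [ 452.7 -246.5  191.5] head 119.20 tilt z [ 9.e-04 -5.e-04 -1.e+00] F [-0.   0.6  5.4] M [0.09 0.13 0.02] w 19.9 q [-0.5  -0.01 -0.14  1.44  0.    0.56]
tool delta [ 0.3 -0.1  0.5]
roll 0.2
```

View pics/e2.png

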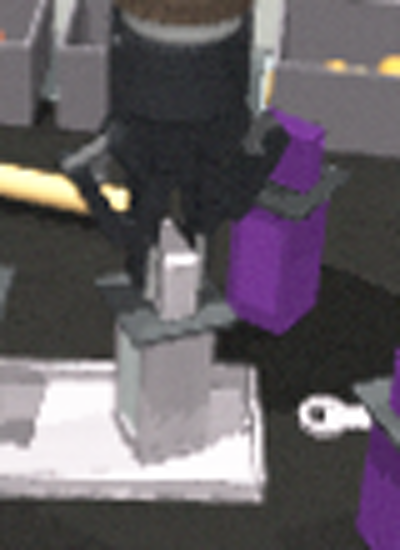

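The lug is held at 19.9 mm width with the cell still upright. Now I tip it toward tool +x about its foot edge, gripping at 20 N so it pivots in the pads.

{"fn": "drive_tool", "kwargs": {"increments": [{"jaw": 1, "travel": [0.0056, 0, -0.0007], "roll": 0}, {"jaw": 1, "travel": [0.0056, 0, -0.0005], "roll": 0}, {"jaw": 1, "travel": [0.0056, 0, -0.0003], "roll": 0}, {"jaw": 1, "travel": [0.0056, 0, 0], "roll": 0}, {"jaw": 1, "travel": [0.0056, 0, 0], "roll": 0}]}}

```text
clock: 4.85
tcp_pos: [438.4, -221.5, 192.1]
tool_rot: [0.506, 0.863, -0.0, -0.0]
wrist_force: [1.2, -1.2, -1.1]
width: 19.7
```

```bash
python3 - <<'E'
from h import *
o,m,hd=st()
S=cam("side")
crop(S,250,90,80,110,5,"pics/e3.png")
E
```

```text
t4.8 tcp [ 438.4 -221.5  192.1] head 119.21 tilt z [-6.e-04  1.e-04 -1.e+00] F [ 1.2 -1.2 -1.1] M [-0.49 -0.34  0.  ] w 19.7 q [-0.47 -0.07 -0.19  1.44 -0.    0.59]
```

View pics/e3.png

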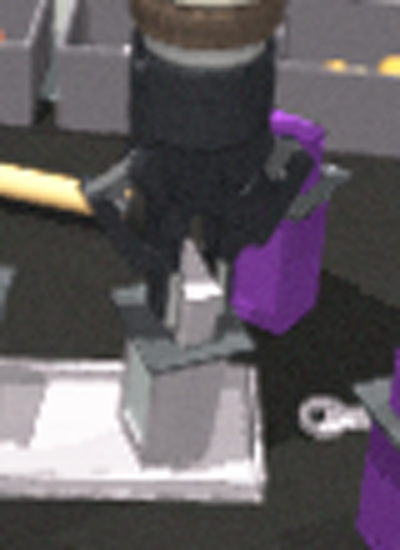

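It is tilting about the foot: the foot stays near (145,468) while the top moved toward the viewer. Continuing, pressing slightly more.

{"fn": "drive_tool", "kwargs": {"increments": [{"jaw": 1, "travel": [0.0056, 0, 0.0008], "roll": 0}, {"jaw": 1, "travel": [0.0056, 0, 0.0009], "roll": 0}, {"jaw": 1, "travel": [0.0056, 0, 0.001], "roll": 0}, {"jaw": 1, "travel": [0.0056, 0, 0.0012], "roll": 0}, {"jaw": 1, "travel": [0.0056, 0, 0.0014], "roll": 0}]}}

```text
clock: 5.4
tcp_pos: [424.9, -197.2, 187.3]
tool_rot: [0.506, 0.863, -0.0, 0.0]
wrist_force: [-0.7, -1.3, 4.7]
width: 19.6
```

{"fn": "drive_tool", "kwargs": {"increments": [{"jaw": 1, "travel": [0.0055, 0, 0.0015], "roll": 0}, {"jaw": 1, "travel": [0.0054, 0, 0.0017], "roll": 0}, {"jaw": 1, "travel": [0.0028, 0, 0.0011], "roll": 0}, {"jaw": 1, "travel": [0, 0, 0], "roll": 0}, {"jaw": 1, "travel": [0, 0, 0], "roll": 0}]}}

```text
clock: 5.9
tcp_pos: [418.3, -185.3, 182.7]
tool_rot: [0.506, 0.863, 0.0, -0.0]
wrist_force: [-2.4, 2.5, 4.9]
width: 20.0
```

```bash
python3 - <<'E'
from h import *
o,m,hd=st()
S=cam("side")
crop(S,250,90,80,110,5,"pics/e4.png")
E
```

```text
t5.9 tcp [ 418.3 -185.3  182.7] head 119.21 tilt z [-5.e-04  8.e-04 -1.e+00] F [-2.4  2.5  4.9] M [0.42 0.4  0.  ] w 20.0 q [-0.42 -0.15 -0.28  1.43  0.    0.64]
```

View pics/e4.png

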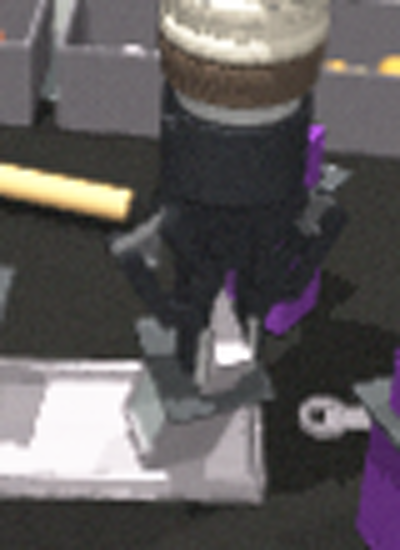

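The cell is clearly leaning with its foot in the tray, around (150,460). I'll tighten the grip, lift and turn.

{"fn": "drive_tool", "kwargs": {"increments": [{"jaw": 1, "travel": [0, 0, 0], "roll": 0}, {"jaw": 1, "travel": [0, 0, 0], "roll": 0}, {"jaw": 1, "travel": [0, 0, -0.002], "roll": 0}, {"jaw": 1, "travel": [0, 0, -0.01], "roll": 0}, {"jaw": 1, "travel": [0, 0, -0.02], "roll": 0}], "force": 110}}

```text
clock: 6.45
tcp_pos: [417.7, -185.3, 213.5]
tool_rot: [0.506, 0.862, -0.0, -0.002]
wrist_force: [0.1, -0.0, -3.9]
width: 18.9
```

{"fn": "drive_tool", "kwargs": {"increments": [{"jaw": 1, "travel": [0, 0, -0.035], "roll": 0}, {"jaw": 1, "travel": [0, 0, -0.04], "roll": 0}, {"jaw": 1, "travel": [0, 0, -0.04], "roll": 0}, {"jaw": 1, "travel": [0, 0, -0.04], "roll": 0}, {"jaw": 1, "travel": [0, 0, -0.02], "roll": 0}]}}

```text
clock: 6.95
tcp_pos: [418.5, -185.7, 393.2]
tool_rot: [0.506, 0.862, 0.0, 0.001]
wrist_force: [-0.3, -0.4, -4.1]
width: 18.7
```

```bash
python3 - <<'E'
from h import *
o,m,hd=st([516,146,380],200.4)
S=cam("side");T=cam("top")
crop(S,230,40,110,120,5,"pics/f1.png")
crop(T,250,140,130,120,5,"pics/f2.png")
E
```

```text
t7.0 tcp [ 418.5 -185.7  393.2] head 119.19 tilt z [ 0.0028 -0.0011 -1.    ] F [-0.3 -0.4 -4.1] M [0.07 0.01 0.01] w 18.7 q [-0.42 -0.08  0.18  1.83  0.    0.64]
tool delta [242.  246.9  13.1]
roll -81.21
```

View pics/f1.png

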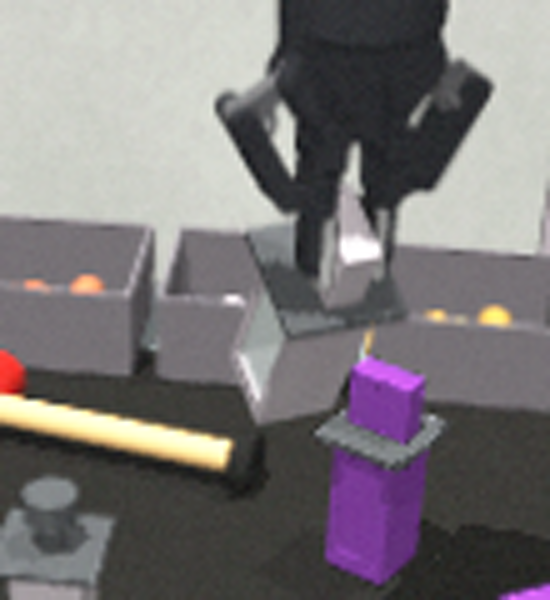

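View pics/f2.png

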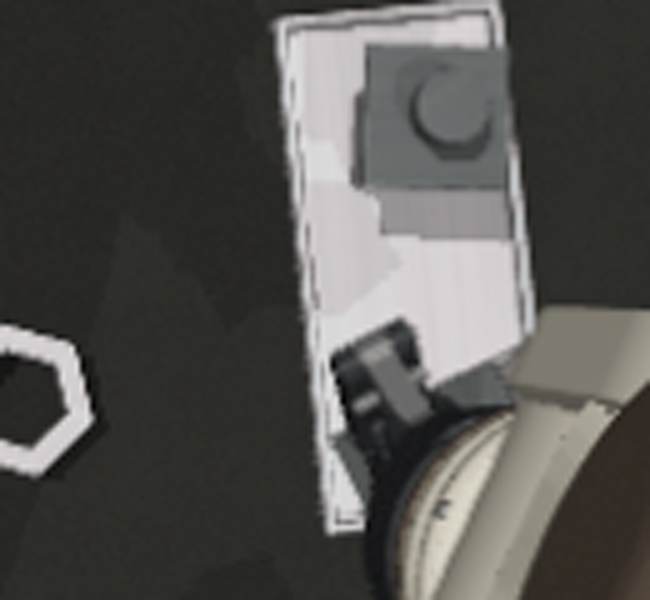

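The lean held after the lift. Moving over to the photometer while turning to heading 200.4°.

{"fn": "drive_tool", "kwargs": {"increments": [{"jaw": 1, "travel": [0.03, 0.031, 0], "roll": 0}, {"jaw": 1, "travel": [0.03, 0.031, 0], "roll": 0}, {"jaw": 1, "travel": [0.03, 0.031, 0], "roll": 0}, {"jaw": 1, "travel": [0.03, 0.031, 0], "roll": 0}, {"jaw": 1, "travel": [0.03, 0.031, 0], "roll": 0}]}}

```text
clock: 7.55
tcp_pos: [480.7, 22.6, 388.0]
tool_rot: [0.506, 0.862, -0.001, -0.001]
wrist_force: [1.1, -0.4, -4.4]
width: 19.0
```

{"fn": "drive_tool", "kwargs": {"increments": [{"jaw": 1, "travel": [0.03, 0.031, 0], "roll": 0}, {"jaw": 1, "travel": [0.03, 0.031, 0], "roll": 0}, {"jaw": 1, "travel": [0.03, 0.03, 0], "roll": 0}, {"jaw": 1, "travel": [0, 0, 0], "roll": -8}, {"jaw": 1, "travel": [0, 0, 0], "roll": -8}]}}

```text
clock: 8.05
tcp_pos: [517.2, 145.9, 387.1]
tool_rot: [0.377, 0.926, -0.001, -0.002]
wrist_force: [-0.7, -0.5, -4.7]
width: 18.9
```

{"fn": "drive_tool", "kwargs": {"increments": [{"jaw": 1, "travel": [0, 0, 0], "roll": -8}, {"jaw": 1, "travel": [0, 0, 0], "roll": -8}, {"jaw": 1, "travel": [0, 0, 0], "roll": -8}, {"jaw": 1, "travel": [0, 0, 0], "roll": -8}, {"jaw": 1, "travel": [0, 0, 0], "roll": -8}]}}

```text
clock: 8.55
tcp_pos: [517.0, 144.4, 387.7]
tool_rot: [0.039, 0.999, -0.0, -0.001]
wrist_force: [0.5, -0.3, -4.6]
width: 18.6
```

{"fn": "drive_tool", "kwargs": {"increments": [{"jaw": 1, "travel": [0, 0, 0], "roll": -8}, {"jaw": 1, "travel": [0, 0, 0], "roll": -8}, {"jaw": 1, "travel": [0, 0, 0], "roll": -8}, {"jaw": 1, "travel": [0, 0, 0], "roll": -1.2}, {"jaw": 1, "travel": [0, 0, 0], "roll": 0}]}}

```text
clock: 9.05
tcp_pos: [517.0, 144.3, 388.6]
tool_rot: [-0.176, 0.984, -0.0, -0.001]
wrist_force: [-0.2, -0.4, -4.0]
width: 18.4
```

```bash
python3 - <<'E'
from h import *
import pickle
o,m,hd=st([516,146,380],200.4)
S=cam("side");T=cam("top"); pickle.dump((T,S,o),open("c1.pkl","wb"))
crop(S,130,120,130,130,5,"pics/g1.png")
crop(T,80,95,130,120,5,"pics/g2.png")
E
```

```text
t9.1 tcp [517.  144.3 388.6] head -159.77 tilt z [-1.8e-03 -5.0e-04 -1.0e+00] F [-0.2 -0.4 -4. ] M [-0.04  0.13 -0.02] w 18.4 q [ 0.27  0.11  0.37  1.83 -0.   -0.08]
tool delta [0.3 1.9 8.6]
roll -0.17
```

View pics/g1.png

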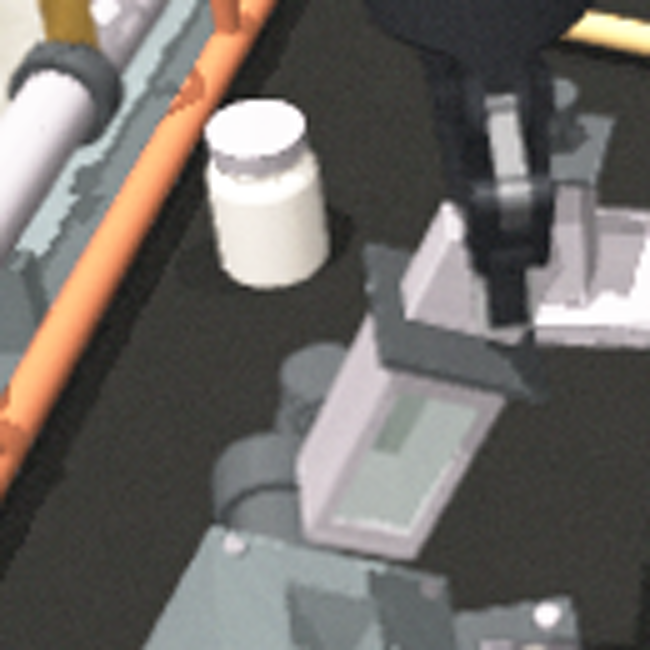

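View pics/g2.png

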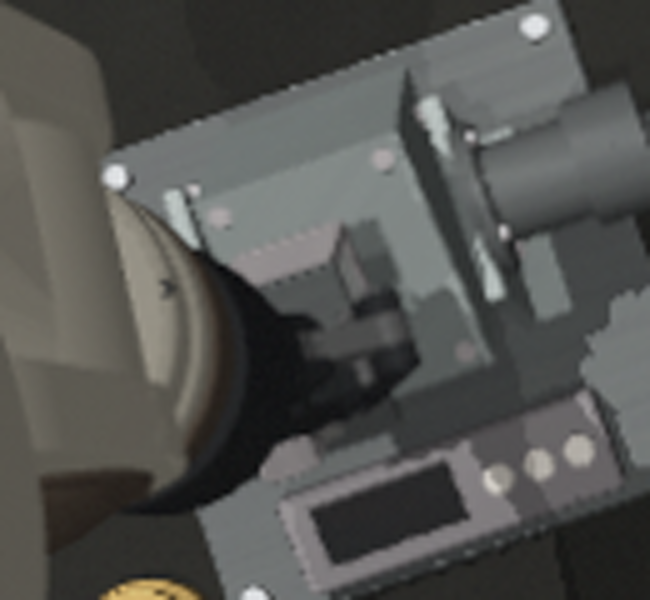

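The side view shows the clear window facing the lamp side, at (420,460). Lean is near 30°. I'll fit the cell's pose in the jaws.

```bash
cat > cf.py <<'E'
from h import *
def frame(o,th):
    m=R.from_quat(o["tool_rot"]).as_matrix(); tx=m[:,0]; up=-m[:,2]; t=np.radians(th)
    zc=np.cos(t)*up+np.sin(t)*tx; xc=-np.cos(t)*tx+np.sin(t)*up; return np.c_[xc,np.cross(zc,xc),zc],m
def cpts(o,p,L):  # p: theta, a, b, c ; cell local pts L
    F,m=frame(o,p[0]); lug=o["tcp_pos"]+m@np.array([p[1],p[3],54+p[2]]); return lug+(np.asarray(L,float)-[0,0,126])@F.T
def lines(o,p):
    q=[(1,1),(1,-1),(-1,-1),(-1,1),(1,1)]
    out=[]
    for h,zz,c in ((22,0,(255,0,255)),(32,100,(0,255,0)),(32,106,(0,255,255))): out.append((cpts(o,p,[(h*a,h*b,zz) for a,b in q]),c))
    for a,b in q[:4]: out.append((cpts(o,p,[(22*a,22*b,0),(22*a,22*b,100)]),(255,0,0)))
    out.append((cpts(o,p,[(22*a,10*b,146) for a,b in q]),(0,0,255)))
    return out
E
python3 - <<'E'
from cf import *
import pickle
T,S,o=pickle.load(open("c1.pkl","rb"))
L=np.array([(22,22,1.2),(-22,22,1.2),(22,-22,1.2),(32,-32,106),(32,32,103),(-32,32,103)])
U=(np.array([(303,541),(415,558),(298,470),(367,245),(376,355),(545,393)])+.5)/5-.5+[130,120]
f=lambda p:(proj(S,cpts(o,p,L))-U).ravel()
for c in (False,True):
    g=(lambda p:f([*p,0])) if not c else f
    r=least_squares(g,[30,0,5]+([0] if c else [])); print(r.x.round(2),r.fun.reshape(-1,2).round(1).tolist())
    crop(S,150,140,110,110,6,f"pics/g3{int(c)}.png",lines(o,list(r.x)+([] if c else [0])))
E
```

```text
[25.74 -8.32  4.69] [[0.6, 0.4], [-0.1, 0.7], [-0.0, -1.6], [-0.8, -1.3], [0.2, 1.1], [0.2, 0.6]]
[25.84 -8.14  9.96 -5.49] [[0.7, 0.2], [-0.2, 0.4], [0.1, -1.8], [-0.7, -0.9], [0.2, 1.2], [-0.1, 0.7]]
```

View pics/g30.png

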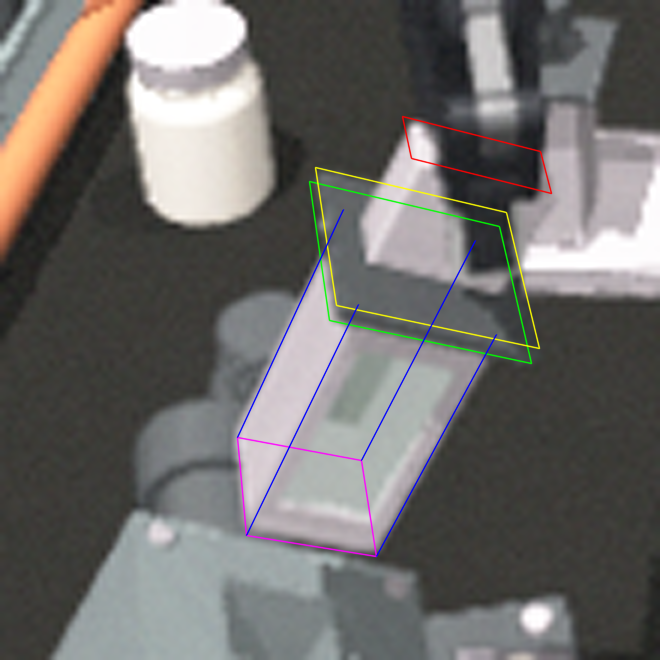

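Fit: lean 25.7°, lug centre 8 mm behind the tool axis and 4.7 mm below the grasp point. That leaves about 4° to gain once the foot is in the mouth. Working out the move to 10 mm above the mouth.

```bash
cat >> cf.py <<'E'
MO=np.array([586.8,172.4,150.]); YW=np.radians(20.3)
W=R.from_euler('z',YW).as_matrix()@R.from_euler('y',-30,degrees=True).as_matrix()
def well(o,p,L): return (cpts(o,p,L)-MO)@W  # in well frame
def wtool(v,m): return m.T@(W@np.array(v,float))
E
python3 - <<'E'
from cf import *
o,m,hd=st()
p=[25.7,-8.3,4.7,0]
f=well(o,p,[(0,0,0),(22,0,0),(-22,0,0)]); print("foot in well",f.round(1))
print("to 10 above",(wtool(np.array([0,0,10])-f[0],m)).round(1))
E
```

```text
t9.2 tcp [517.  144.3 389.1] head -159.78 tilt z [-1.1e-03 -3.0e-04 -1.0e+00] F [-0.1 -0.8 -4.1] M [-0.08  0.12 -0.02] w 18.6 q [ 0.27  0.11  0.37  1.83 -0.   -0.08]
foot in well [[22.6 -2.2 64.1]
 [44.5 -2.2 62.4]
 [ 0.7 -2.1 65.8]]
to 10 above [-7.5  2.2 58.1]
```

{"fn": "drive_tool", "kwargs": {"increments": [{"jaw": 1, "travel": [-0.0025, 0.001, 0.012], "roll": 0}, {"jaw": 1, "travel": [-0.0025, 0.001, 0.012], "roll": 0}, {"jaw": 1, "travel": [-0.0025, 0, 0.012], "roll": 0}, {"jaw": 1, "travel": [0, 0, 0.012], "roll": 0}, {"jaw": 1, "travel": [0, 0, 0.008], "roll": 0}]}}

```text
clock: 9.65
tcp_pos: [523.2, 148.9, 331.7]
tool_rot: [-0.177, 0.984, -0.0, -0.001]
wrist_force: [-0.5, 0.2, -3.4]
width: 18.5
```

```bash
python3 - <<'E'
from cf import *
import pickle
o,m,hd=st()
p=[25.7,-8.3,4.7,0]
print("foot in well",well(o,p,[(0,0,0)]).round(1))
S=cam("side");T=cam("top");pickle.dump((T,S,o),open("c2.pkl","wb"))
mo=[(MO+np.array([(23.25*a,23.25*b,0) for a,b in [(1,1),(1,-1),(-1,-1),(-1,1),(1,1)]])@W.T,(255,255,255))]
crop(S,150,180,100,100,6,"pics/i1.png"); crop(S,150,180,100,100,6,"pics/i3.png",lines(o,p)+mo)
crop(T,90,105,110,100,6,"pics/i2.png",lines(o,p)[:1]+mo)
E
```

```text
t9.7 tcp [523.2 148.9 331.7] head -159.62 tilt z [-2.e-03 -6.e-04 -1.e+00] F [-0.5  0.2 -3.4] M [-0.07  0.15 -0.04] w 18.5 q [ 0.28  0.09  0.23  1.72 -0.   -0.08]
foot in well [[ 0.1  0.1 10.7]]
```

View pics/i1.png

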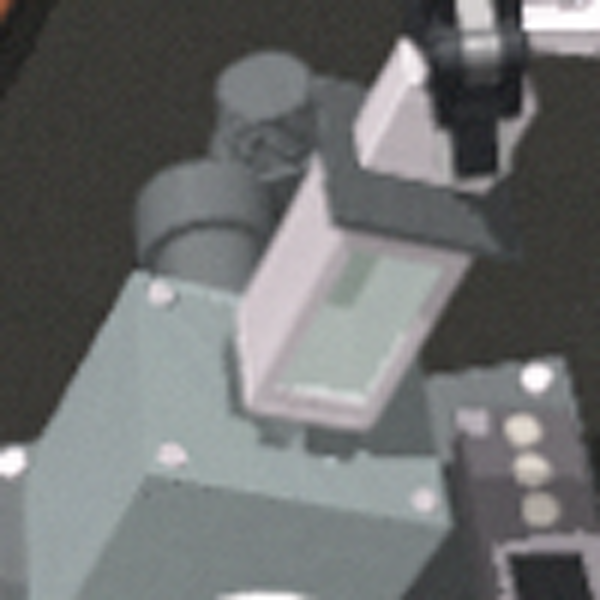

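View pics/i3.png

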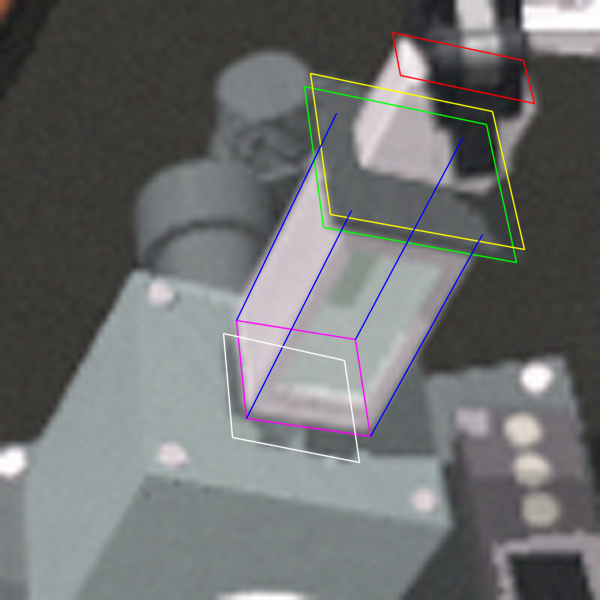

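View pics/i2.png

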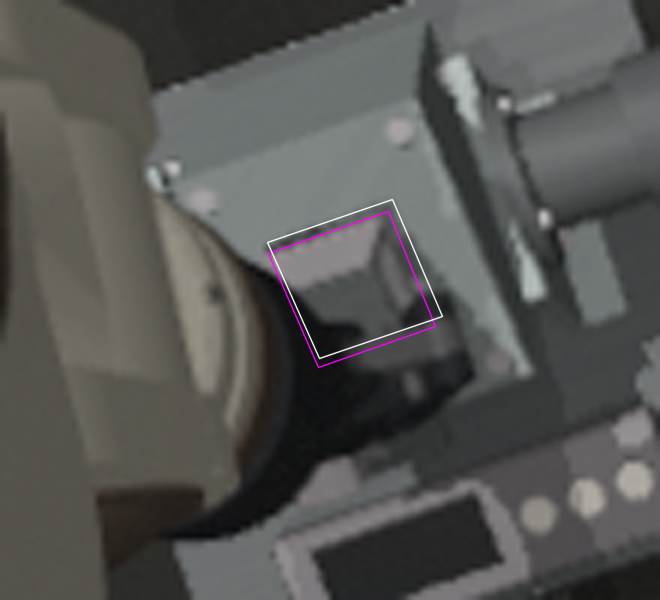

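Foot and mouth outlines agree in both views: side foot (250–370, 320–435) just above the white mouth outline, top within about 1 mm. Going in along the well axis.

{"fn": "drive_tool", "kwargs": {"increments": [{"jaw": 1, "travel": [-0.0015, 0, 0.0026], "roll": 0}, {"jaw": 1, "travel": [-0.0015, 0, 0.0026], "roll": 0}, {"jaw": 1, "travel": [-0.0015, 0, 0.0026], "roll": 0}, {"jaw": 1, "travel": [-0.0015, 0, 0.0026], "roll": 0}, {"jaw": 1, "travel": [-0.0012, 0, 0.0026], "roll": 0}], "force": 60}}

```text
clock: 10.25
tcp_pos: [529.3, 151.1, 322.3]
tool_rot: [-0.177, 0.984, -0.0, 0.0]
wrist_force: [-15.0, -6.9, 22.2]
width: 18.5
```

```bash
cat > s.py <<'E'
from cf import *
import sys
p=[25.7,-8.3,4.7,0]
o,m,hd=st()
print("foot in well",well(o,p,[(0,0,0)]).round(1),"F well",(o["wrist_force"]@W).round(1),"M well",(o["ft_torque"]@W).round(2))
if len(sys.argv)>1:
    S=cam("side");T=cam("top")
    crop(S,150,170,100,100,6,f"pics/{sys.argv[1]}s.png"); crop(T,90,105,110,100,6,f"pics/{sys.argv[1]}t.png")
E
python3 s.py
```

```text
t10.2 tcp [529.3 151.1 322.3] head -159.61 tilt z [ 1.e-04 -3.e-04 -1.e+00] F [-15.   -6.9  22.2] M [-1.01  2.83  0.09] w 18.5 q [ 0.28  0.1   0.22  1.7  -0.   -0.08]
foot in well [[ 1.4 -0.  -0.8]] F well [-3.1 -1.2 27.4] M well [0.07 3.   0.06]
```

Contact force is 27 N along the well, with its moment pointing to the downhill edge. Checking by picture.

```bash
python3 s.py j
```

```text
t10.2 tcp [529.3 151.1 322.3] head -159.61 tilt z [ 1.e-04 -3.e-04 -1.e+00] F [-15.   -6.9  22.2] M [-1.01  2.83  0.09] w 18.5 q [ 0.28  0.1   0.22  1.7  -0.   -0.08]
foot in well [[ 1.4 -0.  -0.8]] F well [-3.1 -1.2 27.4] M well [0.07 3.   0.06]
```

View pics/js.png

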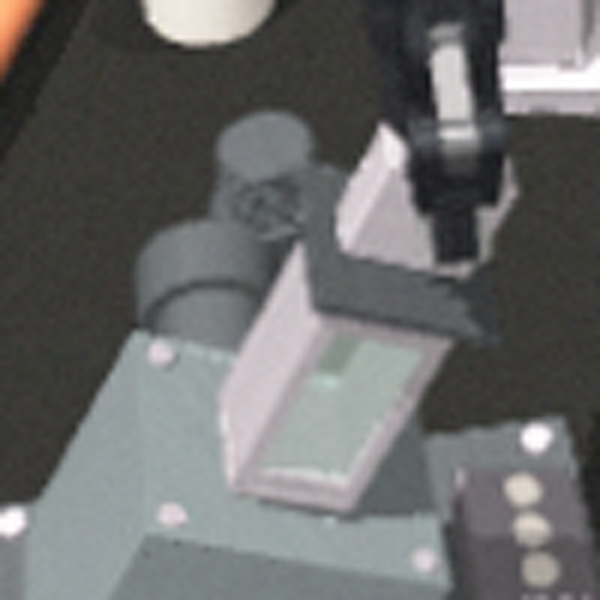

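View pics/jt.png

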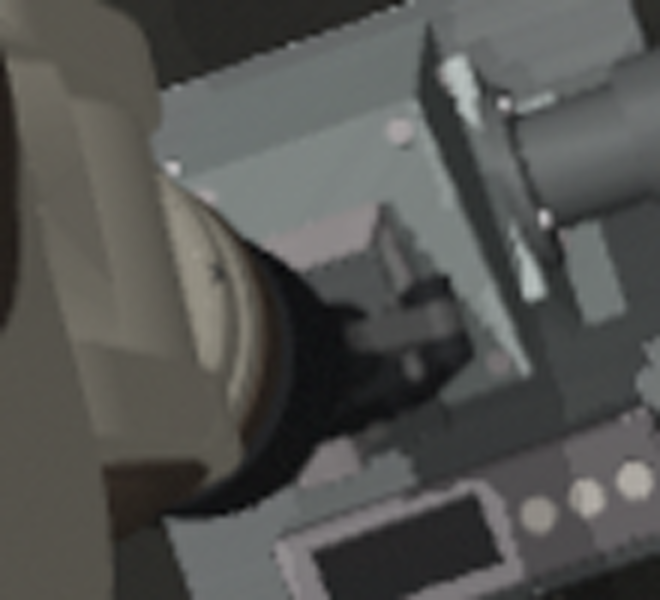

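The moment arm (sensor reference estimated from the tray contact) puts the touch on the downhill lip. I'll back off, shift about 2.5 mm uphill and try again.

{"fn": "drive_tool", "kwargs": {"increments": [{"jaw": 1, "travel": [0.0025, 0, -0.0043], "roll": 0}, {"jaw": 1, "travel": [-0.0022, 0, -0.0013], "roll": 0}, {"jaw": 1, "travel": [0, 0, 0], "roll": 0}, {"jaw": 1, "travel": [-0.0012, 0, 0.0022], "roll": 0}, {"jaw": 1, "travel": [-0.0012, 0, 0.0022], "roll": 0}]}}

```text
clock: 10.85
tcp_pos: [531.0, 151.7, 323.7]
tool_rot: [-0.177, 0.984, -0.0, -0.0]
wrist_force: [-18.3, -6.4, 26.8]
width: 18.5
```

```bash
python3 s.py
```

```text
t10.8 tcp [531.  151.7 323.7] head -159.60 tilt z [-2.e-04 -4.e-04 -1.e+00] F [-18.3  -6.4  26.8] M [-1.19  3.29  0.07] w 18.5 q [ 0.28  0.1   0.23  1.7  -0.   -0.08]
foot in well [[ 3.7  0.  -0.4]] F well [-3.4  0.3 32.9] M well [0.06 3.5  0.05]
```

Shifting uphill made it sit shallower (-0.8 → -0.4 mm) with more force, so the touch is really on the uphill lip. My first reading was wrong. Now I'll shift about 5 mm downhill.

{"fn": "drive_tool", "kwargs": {"increments": [{"jaw": 1, "travel": [0.0025, 0, -0.0043], "roll": 0}, {"jaw": 1, "travel": [0.0043, 0, 0.0025], "roll": 0}, {"jaw": 1, "travel": [0, 0, 0], "roll": 0}, {"jaw": 1, "travel": [-0.0012, 0, 0.0022], "roll": 0}, {"jaw": 1, "travel": [-0.0012, 0, 0.0022], "roll": 0}]}}

```text
clock: 11.35
tcp_pos: [528.1, 150.6, 318.8]
tool_rot: [-0.177, 0.984, -0.0, -0.0]
wrist_force: [-0.1, 0.9, -3.3]
width: 18.8
```

```bash
python3 s.py
```

```text
t11.3 tcp [528.1 150.6 318.8] head -159.60 tilt z [-4.e-04 -1.e-04 -1.e+00] F [-0.1  0.9 -3.3] M [-0.05  0.07 -0.01] w 18.8 q [ 0.28  0.09  0.21  1.69 -0.   -0.08]
foot in well [[-1.5  0.1 -3.1]] F well [-1.5  0.9 -3. ] M well [-0.03  0.09  0.  ]
```

It is free and entering. Going 10 mm deeper.

{"fn": "drive_tool", "kwargs": {"increments": [{"jaw": 1, "travel": [-0.001, 0, 0.0017], "roll": 0}, {"jaw": 1, "travel": [-0.001, 0, 0.0017], "roll": 0}, {"jaw": 1, "travel": [-0.001, 0, 0.0017], "roll": 0}, {"jaw": 1, "travel": [-0.001, 0, 0.0017], "roll": 0}, {"jaw": 1, "travel": [-0.001, 0, 0.0018], "roll": 0}]}}

```text
clock: 11.85
tcp_pos: [532.6, 152.2, 310.6]
tool_rot: [-0.177, 0.984, -0.0, -0.0]
wrist_force: [-1.1, -1.1, -3.5]
width: 18.5
```

```bash
python3 s.py k
```

```text
t11.8 tcp [532.6 152.2 310.6] head -159.61 tilt z [-4.e-04 -3.e-04 -1.e+00] F [-1.1 -1.1 -3.5] M [-0.43  0.47  0.01] w 18.5 q [ 0.28  0.1   0.2   1.67 -0.   -0.08]
foot in well [[ -1.5  -0.  -12.6]] F well [-3.  -0.7 -2.3] M well [-0.21  0.6   0.13]
```

View pics/ks.png

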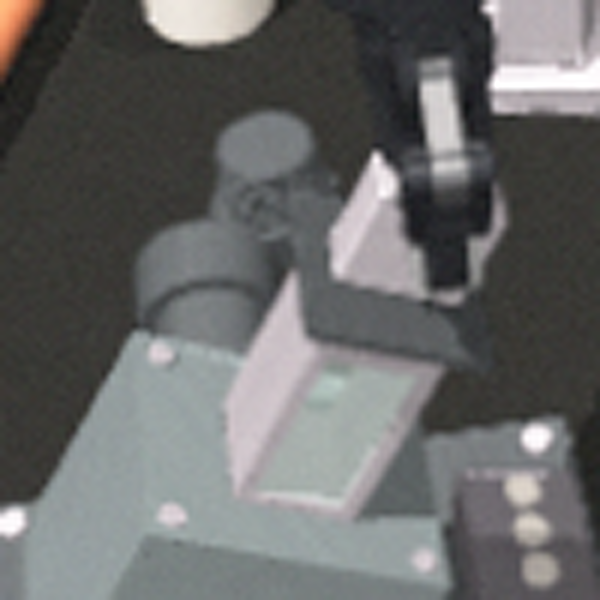

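The foot is inside the mouth. Going 8 mm more, then leaning the remaining ~4° with a soft grip.

{"fn": "drive_tool", "kwargs": {"increments": [{"jaw": 1, "travel": [-0.001, 0, 0.0017], "roll": 0}, {"jaw": 1, "travel": [-0.001, 0, 0.0017], "roll": 0}, {"jaw": 1, "travel": [-0.001, 0, 0.0017], "roll": 0}, {"jaw": 1, "travel": [-0.001, 0, 0.0017], "roll": 0}, {"jaw": 1, "travel": [0, 0, 0], "roll": 0}], "force": 25}}

```text
clock: 12.45
tcp_pos: [536.4, 153.7, 303.5]
tool_rot: [-0.177, 0.984, -0.0, -0.0]
wrist_force: [-1.9, -1.6, -6.1]
width: 18.1
```

```bash
python3 s.py
```

```text
t12.4 tcp [536.4 153.7 303.5] head -159.60 tilt z [-7.e-04 -3.e-04 -1.e+00] F [-1.9 -1.6 -6.1] M [-0.64  0.68 -0.05] w 18.1 q [ 0.28  0.11  0.2   1.66 -0.   -0.08]
foot in well [[ -1.6   0.1 -20.8]] F well [-5.1 -0.8 -4.1] M well [-0.34  0.86  0.14]
```

{"fn": "drive_tool", "kwargs": {"increments": [{"jaw": 1, "travel": [0.0014, 0, 0.0008], "roll": 0}, {"jaw": 1, "travel": [0.0014, 0, 0.0008], "roll": 0}, {"jaw": 1, "travel": [0.0014, 0, 0.0008], "roll": 0}, {"jaw": 1, "travel": [0.0014, 0, 0.0008], "roll": 0}, {"jaw": 1, "travel": [0, 0, 0], "roll": 0}]}}

```text
clock: 12.95
tcp_pos: [532.2, 152.2, 301.9]
tool_rot: [-0.177, 0.984, 0.0, 0.002]
wrist_force: [5.4, 1.5, -1.0]
width: 18.5
```

```bash
python3 s.py
```

```text
t12.9 tcp [532.2 152.2 301.9] head -159.59 tilt z [ 0.0046  0.0015 -1.    ] F [ 5.4  1.5 -1. ] M [ 0.34 -1.97  0.08] w 18.5 q [ 0.28  0.09  0.18  1.65  0.   -0.08]
foot in well [[ -5.2   0.1 -20.1]] F well [ 4.4 -0.5 -3.7] M well [-0.28 -1.97  0.25]
```

{"fn": "drive_tool", "kwargs": {"increments": [{"jaw": 1, "travel": [0.0012, 0, 0.0007], "roll": 0}, {"jaw": 1, "travel": [0.0012, 0, 0.0007], "roll": 0}, {"jaw": 1, "travel": [0.0012, 0, 0.0007], "roll": 0}, {"jaw": 1, "travel": [0, 0, 0], "roll": 0}, {"jaw": 1, "travel": [0, 0, 0], "roll": 0}], "force": 20}}

```text
clock: 13.45
tcp_pos: [528.5, 150.9, 300.2]
tool_rot: [-0.177, 0.984, 0.0, 0.002]
wrist_force: [4.5, 0.7, 4.5]
width: 18.9
```

```bash
python3 s.py l
```

```text
t13.4 tcp [528.5 150.9 300.2] head -159.59 tilt z [ 0.0041  0.0014 -1.    ] F [4.5 0.7 4.5] M [ 0.34 -1.95  0.12] w 18.9 q [ 0.28  0.08  0.16  1.65  0.   -0.08]
foot in well [[ -9.5   0.1 -19.6]] F well [ 6.1 -0.9  1.7] M well [-0.25 -1.95  0.28]
```

View pics/ls.png

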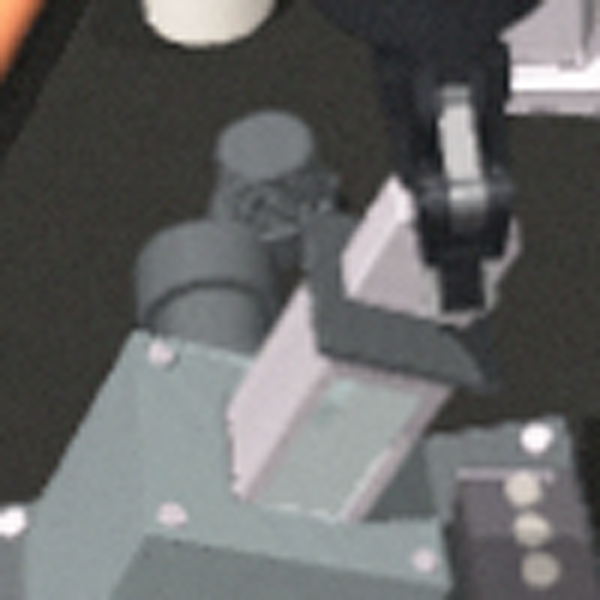

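```bash
python3 - <<'E'
from cf import *
import pickle
T,S,_=pickle.load(open("c2.pkl","rb"))
for th in (24,26,28,30,32,34):
    t=np.radians(th-30); F=W@np.array([-np.sin(t),0,np.cos(t)]); b=MO+W@np.array([-20,22,5])
    u=proj(S,[b,b+50*F]); d=(u[1]-u[0]); print(th,(d*6).round(1),round(-d[0]/d[1],3))
b=[MO+W@np.array([x,y,0]) for x in(-23.25,23.25) for y in (-23.25,23.25)]; print(((proj(S,b)-[150,170])*6).round())
E
python3 -c "
import cv2
a=cv2.imread('pics/ls.png');cv2.imwrite('pics/l2.png',cv2.resize(a[220:560,180:520],None,fx=1.7,fy=1.7,interpolation=cv2.INTER_CUBIC))"
```

```text
24 [ 49.3 -96.6] 0.51
26 [ 54.2 -95.9] 0.565
28 [ 59.1 -95. ] 0.622
30 [ 63.9 -94. ] 0.68
32 [ 68.6 -92.9] 0.738
34 [ 73.2 -91.7] 0.798
[[342. 417.]
 [356. 519.]
 [220. 391.]
 [230. 494.]]
```

View pics/l2.png

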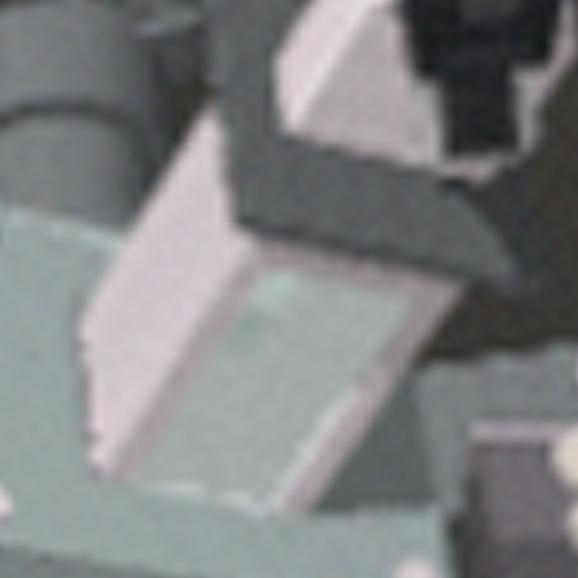

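```bash
python3 - <<'E'
from cf import *
import pickle
T,S,_=pickle.load(open("c2.pkl","rb"))
for th in (26,28,30,32):
    t=np.radians(th-30); F=W@np.array([-np.sin(t),0,np.cos(t)]); r=[]
    for x,y in ((-21,22),(21,22),(21,-22)):
        b=MO+W@np.array([x,y,5.]); u=proj(S,[b,b+70*F]); d=(u[1]-u[0]); r.append(round(-d[0]/d[1],3))
    print(th,r)
E
```

```text
26 [np.float64(0.567), np.float64(0.516), np.float64(0.495)]
28 [np.float64(0.623), np.float64(0.573), np.float64(0.55)]
30 [np.float64(0.681), np.float64(0.631), np.float64(0.606)]
32 [np.float64(0.739), np.float64(0.69), np.float64(0.663)]
```

Edge slopes give 28–30° (mean about 29°). Continuing inward along the axis.

{"fn": "drive_tool", "kwargs": {"increments": [{"jaw": 1, "travel": [-0.0015, 0, 0.0026], "roll": 0}, {"jaw": 1, "travel": [-0.0015, 0, 0.0026], "roll": 0}, {"jaw": 1, "travel": [-0.0015, 0, 0.0026], "roll": 0}, {"jaw": 1, "travel": [-0.0015, 0, 0.0026], "roll": 0}, {"jaw": 1, "travel": [-0.0015, 0, 0.0026], "roll": 0}], "force": 40}}

```text
clock: 14.05
tcp_pos: [535.8, 153.5, 286.9]
tool_rot: [-0.177, 0.984, 0.0, 0.002]
wrist_force: [5.9, 1.8, 5.4]
width: 18.8
```

```bash
python3 s.py
```

```text
t14.1 tcp [535.8 153.5 286.9] head -159.59 tilt z [ 0.004   0.0013 -1.    ] F [5.9 1.8 5.4] M [ 0.47 -2.09  0.07] w 18.8 q [ 0.28  0.1   0.15  1.62  0.   -0.08]
foot in well [[ -9.5   0.1 -35. ]] F well [ 8.  -0.4  1.6] M well [-0.21 -2.12  0.2 ]
```

{"fn": "drive_tool", "kwargs": {"increments": [{"jaw": 1, "travel": [-0.0015, 0, 0.0026], "roll": 0}, {"jaw": 1, "travel": [-0.0015, 0, 0.0026], "roll": 0}, {"jaw": 1, "travel": [-0.0015, 0, 0.0026], "roll": 0}, {"jaw": 1, "travel": [-0.0015, 0, 0.0026], "roll": 0}, {"jaw": 1, "travel": [-0.0015, 0, 0.0026], "roll": 0}], "force": 60}}

```text
clock: 14.55
tcp_pos: [542.6, 156.1, 274.8]
tool_rot: [-0.177, 0.984, 0.0, 0.002]
wrist_force: [3.2, 0.8, 10.8]
width: 18.7
```

```bash
python3 s.py
```

```text
t14.6 tcp [542.6 156.1 274.8] head -159.58 tilt z [ 0.0045  0.0014 -1.    ] F [ 3.2  0.8 10.8] M [ 0.17 -1.36  0.22] w 18.7 q [ 0.28  0.11  0.14  1.6   0.   -0.08]
foot in well [[ -9.2   0.1 -49.2]] F well [ 8.3 -0.3  7.7] M well [-0.16 -1.34  0.35]
```

Past the plunger with modest force (8 N). Continuing.

{"fn": "drive_tool", "kwargs": {"increments": [{"jaw": 1, "travel": [-0.0015, 0, 0.0026], "roll": 0}, {"jaw": 1, "travel": [-0.0015, 0, 0.0026], "roll": 0}, {"jaw": 1, "travel": [-0.0015, 0, 0.0026], "roll": 0}, {"jaw": 1, "travel": [-0.0015, 0, 0.0026], "roll": 0}, {"jaw": 1, "travel": [-0.0015, 0, 0.0026], "roll": 0}]}}

```text
clock: 15.05
tcp_pos: [549.6, 158.7, 261.8]
tool_rot: [-0.177, 0.984, 0.0, 0.002]
wrist_force: [2.9, 0.6, 11.4]
width: 18.3
```

```bash
python3 s.py n
```

```text
t15.1 tcp [549.6 158.7 261.8] head -159.58 tilt z [ 0.0045  0.0013 -1.    ] F [ 2.9  0.6 11.4] M [ 0.04 -1.35  0.22] w 18.3 q [ 0.28  0.12  0.13  1.58  0.   -0.08]
foot in well [[ -9.2   0.1 -64.1]] F well [ 8.2 -0.5  8.4] M well [-0.26 -1.28  0.4 ]
```

View pics/ns.png

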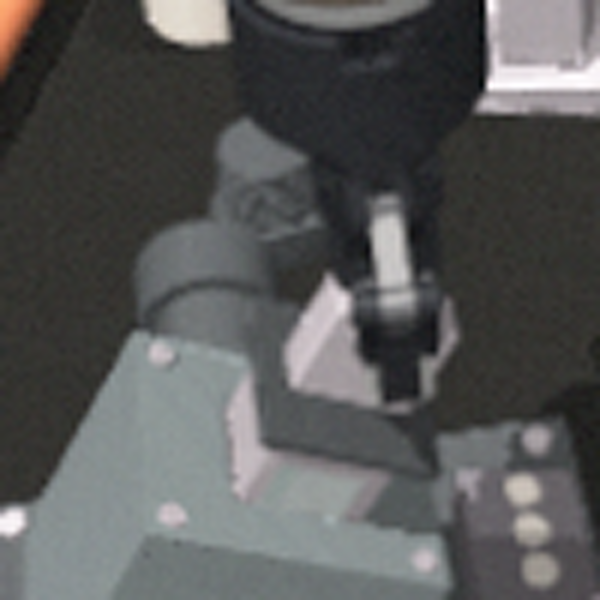

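The cell is sliding in squarely, with the flange around (340,430). About 35 mm remain.

{"fn": "drive_tool", "kwargs": {"increments": [{"jaw": 1, "travel": [-0.0015, 0, 0.0026], "roll": 0}, {"jaw": 1, "travel": [-0.0015, 0, 0.0026], "roll": 0}, {"jaw": 1, "travel": [-0.0015, 0, 0.0026], "roll": 0}, {"jaw": 1, "travel": [-0.0015, 0, 0.0026], "roll": 0}, {"jaw": 1, "travel": [-0.0015, 0, 0.0026], "roll": 0}]}}

```text
clock: 15.65
tcp_pos: [556.7, 161.3, 248.9]
tool_rot: [-0.177, 0.984, 0.0, 0.002]
wrist_force: [3.6, 0.5, 12.0]
width: 18.9
```

{"fn": "drive_tool", "kwargs": {"increments": [{"jaw": 1, "travel": [-0.0015, 0, 0.0026], "roll": 0}, {"jaw": 1, "travel": [-0.0015, 0, 0.0026], "roll": 0}, {"jaw": 1, "travel": [-0.0015, 0, 0.0026], "roll": 0}, {"jaw": 1, "travel": [0, 0, 0], "roll": 0}, {"jaw": 1, "travel": [0, 0, 0], "roll": 0}]}}

```text
clock: 16.15
tcp_pos: [561.3, 162.9, 240.5]
tool_rot: [-0.177, 0.984, 0.0, 0.002]
wrist_force: [6.2, 1.2, 6.0]
width: 18.7
```

```bash
python3 s.py o
```

```text
t16.1 tcp [561.3 162.9 240.5] head -159.58 tilt z [ 0.0046  0.0013 -1.    ] F [6.2 1.2 6. ] M [ 0.21 -2.01  0.21] w 18.7 q [ 0.28  0.15  0.12  1.54 -0.   -0.07]
foot in well [[ -9.1   0.  -88.8]] F well [ 8.5 -1.   2.1] M well [-0.33 -1.96  0.43]
```

View pics/os.png

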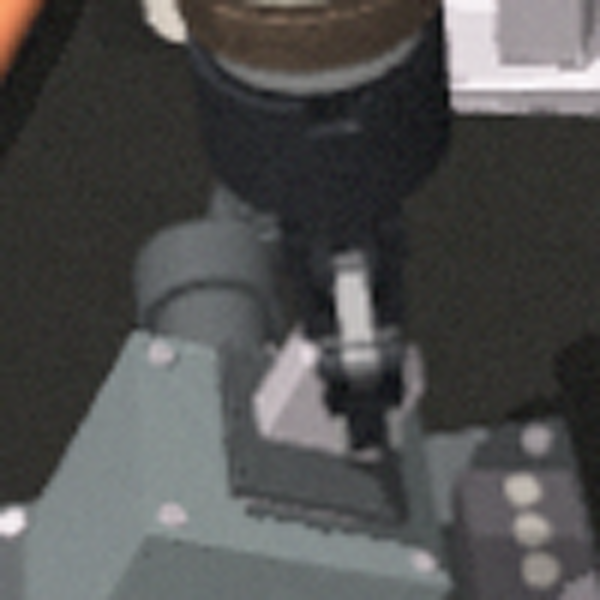

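About 8 mm remain, with a shadow under the flange at (320,520). Pushing on in small steps until the force rises.

{"fn": "drive_tool", "kwargs": {"increments": [{"jaw": 1, "travel": [-0.001, 0, 0.0017], "roll": 0}, {"jaw": 1, "travel": [-0.001, 0, 0.0017], "roll": 0}, {"jaw": 1, "travel": [-0.001, 0, 0.0017], "roll": 0}, {"jaw": 1, "travel": [0, 0, 0], "roll": 0}, {"jaw": 1, "travel": [0, 0, 0], "roll": 0}], "force": 80}}

```text
clock: 16.75
tcp_pos: [564.0, 164.0, 235.5]
tool_rot: [-0.177, 0.984, 0.0, 0.002]
wrist_force: [6.1, 1.2, 7.0]
width: 18.3
```

```bash
python3 s.py
```

```text
t16.8 tcp [564.  164.  235.5] head -159.58 tilt z [ 0.0045  0.0012 -1.    ] F [6.1 1.2 7. ] M [ 0.23 -1.9   0.22] w 18.3 q [ 0.28  0.16  0.12  1.53 -0.   -0.07]
foot in well [[ -9.1   0.1 -94.6]] F well [ 8.8 -1.   3. ] M well [-0.27 -1.86  0.41]
```

{"fn": "drive_tool", "kwargs": {"increments": [{"jaw": 1, "travel": [-0.0008, 0, 0.0013], "roll": 0}, {"jaw": 1, "travel": [-0.0008, 0, 0.0013], "roll": 0}, {"jaw": 1, "travel": [0, 0, 0], "roll": 0}, {"jaw": 1, "travel": [0, 0, 0], "roll": 0}, {"jaw": 1, "travel": [0, 0, 0], "roll": 0}]}}

```text
clock: 17.25
tcp_pos: [565.4, 164.5, 232.9]
tool_rot: [-0.177, 0.984, 0.0, 0.002]
wrist_force: [4.9, 1.1, 7.5]
width: 18.9
```

```bash
python3 s.py
```

```text
t17.2 tcp [565.4 164.5 232.9] head -159.58 tilt z [ 0.0043  0.0011 -1.    ] F [4.9 1.1 7.5] M [ 0.11 -1.77  0.26] w 18.9 q [ 0.28  0.16  0.12  1.53 -0.   -0.07]
foot in well [[ -9.1   0.  -97.6]] F well [ 8.  -0.7  4. ] M well [-0.31 -1.7   0.48]
```

{"fn": "drive_tool", "kwargs": {"increments": [{"jaw": 1, "travel": [-0.0008, 0, 0.0013], "roll": 0}, {"jaw": 1, "travel": [-0.0008, 0, 0.0013], "roll": 0}, {"jaw": 1, "travel": [0, 0, 0], "roll": 0}, {"jaw": 1, "travel": [0, 0, 0], "roll": 0}, {"jaw": 1, "travel": [0, 0, 0], "roll": 0}]}}

```text
clock: 17.75
tcp_pos: [566.8, 165.0, 230.3]
tool_rot: [-0.177, 0.984, 0.0, 0.002]
wrist_force: [5.5, -0.1, 8.4]
width: 18.7
```

```bash
python3 s.py q
```

```text
t17.8 tcp [566.8 165.  230.3] head -159.58 tilt z [ 0.0041  0.001  -1.    ] F [ 5.5 -0.1  8.4] M [ 0.09 -1.65  0.23] w 18.7 q [ 0.28  0.16  0.12  1.52 -0.   -0.07]
foot in well [[  -9.1    0.  -100.5]] F well [ 8.7 -2.   4.7] M well [-0.31 -1.58  0.45]
```

View pics/qs.png

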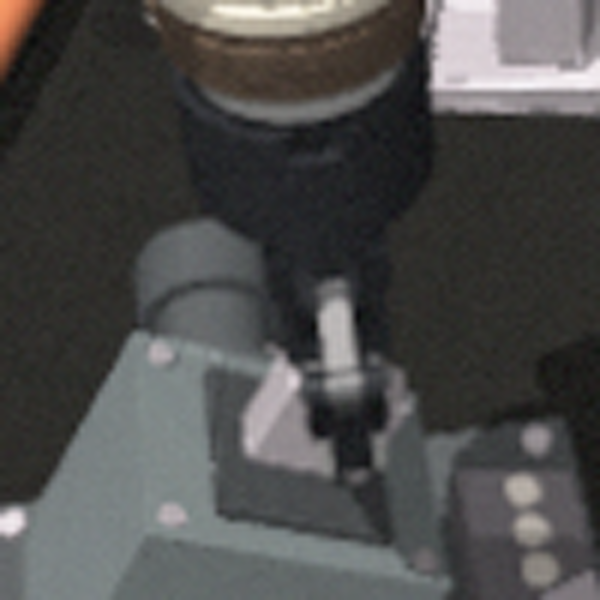

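{"fn": "drive_tool", "kwargs": {"increments": [{"jaw": 1, "travel": [-0.0008, 0, 0.0013], "roll": 0}, {"jaw": 1, "travel": [-0.0008, 0, 0.0013], "roll": 0}, {"jaw": 1, "travel": [0, 0, 0], "roll": 0}, {"jaw": 1, "travel": [0, 0, 0], "roll": 0}, {"jaw": 1, "travel": [0, 0, 0], "roll": 0}]}}

```text
clock: 18.35
tcp_pos: [567.0, 164.9, 230.2]
tool_rot: [-0.177, 0.984, 0.0, 0.002]
wrist_force: [-8.4, -6.0, 25.9]
width: 18.6
```

```bash
python3 s.py r
```

```text
t18.4 tcp [567.  164.9 230.2] head -159.59 tilt z [ 3.5e-03  7.0e-04 -1.0e+00] F [-8.4 -6.  25.9] M [-0.6   1.03  0.3 ] w 18.6 q [ 0.28  0.17  0.12  1.52 -0.   -0.07]
foot in well [[  -9.2   -0.2 -100.7]] F well [ 4.3 -2.7 27.4] M well [-0.03  1.18  0.36]
```

View pics/rs.png

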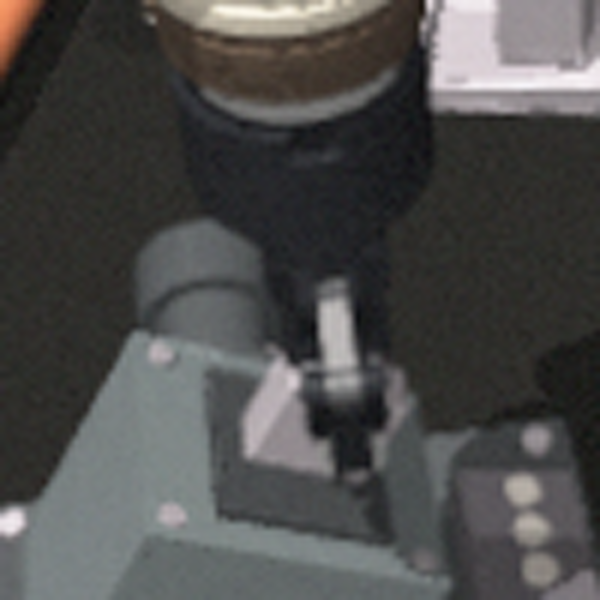

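Hard stop: 27 N with no further travel, and the flange looks flush on the face. Easing the push, then opening.

{"fn": "drive_tool", "kwargs": {"increments": [{"jaw": 1, "travel": [0.0008, 0, -0.0013], "roll": 0}, {"jaw": 1, "travel": [0, 0, 0], "roll": 0}, {"jaw": 0.9, "travel": [0, 0, 0], "roll": 0}, {"jaw": 0.7, "travel": [0, 0, 0], "roll": 0}, {"jaw": 0.5, "travel": [0, 0, 0], "roll": 0}], "force": 20}}

```text
clock: 18.95
tcp_pos: [566.1, 164.9, 226.9]
tool_rot: [-0.177, 0.984, 0.0, -0.001]
wrist_force: [0.3, -0.0, 0.3]
width: 39.2
```

{"fn": "drive_tool", "kwargs": {"increments": [{"jaw": 0.3, "travel": [0, 0, 0], "roll": 0}, {"jaw": 0.15, "travel": [0, 0, 0], "roll": 0}, {"jaw": 0, "travel": [0, 0, 0], "roll": 0}, {"jaw": 0, "travel": [0, 0, 0], "roll": 0}, {"jaw": 0, "travel": [0, 0, 0], "roll": 0}]}}

```text
clock: 19.45
tcp_pos: [566.6, 165.0, 227.2]
tool_rot: [-0.177, 0.984, 0.0, -0.0]
wrist_force: [0.0, -0.2, 0.0]
width: 85.5
```

{"fn": "drive_tool", "kwargs": {"increments": [{"jaw": 0, "travel": [0, 0, -0.01], "roll": 0}, {"jaw": 0, "travel": [0, 0, -0.03], "roll": 0}, {"jaw": 0, "travel": [0, 0, -0.04], "roll": 0}, {"jaw": 0, "travel": [0, 0, -0.04], "roll": 0}, {"jaw": 0, "travel": [0, 0, -0.02], "roll": 0}]}}

```text
clock: 19.95
tcp_pos: [566.5, 164.9, 371.9]
tool_rot: [-0.177, 0.984, 0.0, 0.002]
wrist_force: [1.0, 0.7, -0.1]
width: 85.6
```

{"fn": "drive_tool", "kwargs": {"increments": [{"jaw": 0, "travel": [0.03, 0.03, 0], "roll": 0}, {"jaw": 0, "travel": [0.03, 0.035, 0], "roll": 0}, {"jaw": 0, "travel": [0.03, 0.035, 0], "roll": 0}, {"jaw": 0, "travel": [0.03, 0.035, 0], "roll": 0}, {"jaw": 0, "travel": [0.02, 0.03, 0], "roll": 0}]}}

```text
clock: 20.45
tcp_pos: [375.7, 271.2, 368.6]
tool_rot: [-0.177, 0.984, 0.0, 0.001]
wrist_force: [1.1, -0.2, 1.2]
width: 85.2
```

```bash
cat > fin.py <<'E'
from cf import *
import sys
st()
S=cam("side");T=cam("top")
q=[(1,1),(1,-1),(-1,-1),(-1,1),(1,1)]
def bx(hx,hy,z,c,x=-1.25): return (MO+np.array([(x+hx*a,hy*b,z) for a,b in q])@W.T,c)
L=[bx(32,32,0,(0,255,0)),bx(32,32,6,(0,255,255)),bx(22,10,46,(0,0,255))]
n=sys.argv[1]
crop(S,150,195,90,90,6,f"pics/{n}s.png"); crop(S,150,195,90,90,6,f"pics/{n}so.png",L)
crop(T,90,105,110,100,6,f"pics/{n}t.png"); crop(T,90,105,110,100,6,f"pics/{n}to.png",L)
E
python3 fin.py u
```

```text
t20.4 tcp [375.7 271.2 368.6] head -159.59 tilt z [ 0.0012  0.0011 -1.    ] F [ 1.1 -0.2  1.2] M [ 0.06  0.   -0.04] w 85.2 q [ 0.63 -0.09  0.13  1.79  0.    0.27]
```

View pics/us.png

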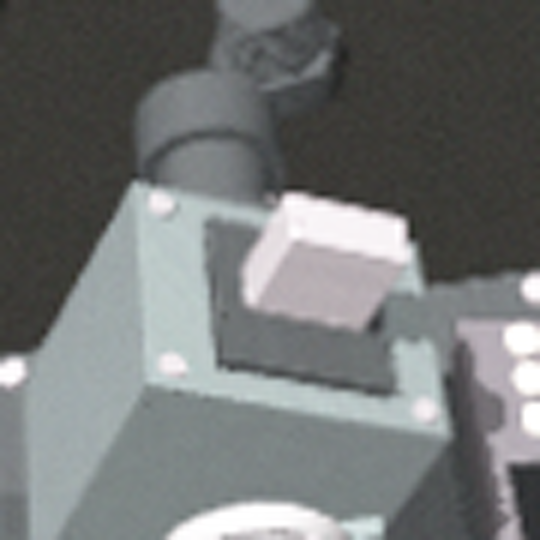

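View pics/uso.png

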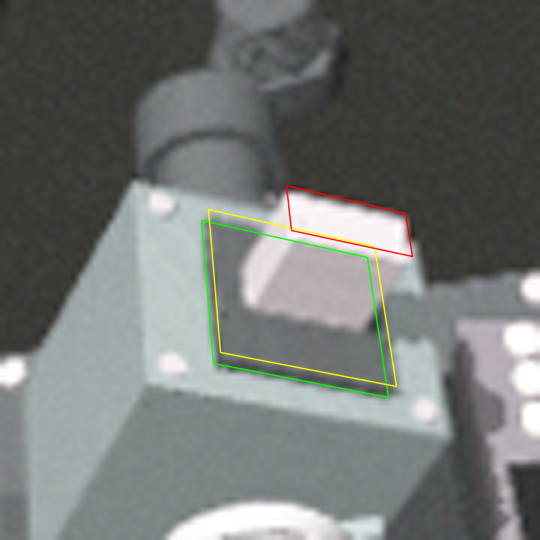

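View pics/uto.png

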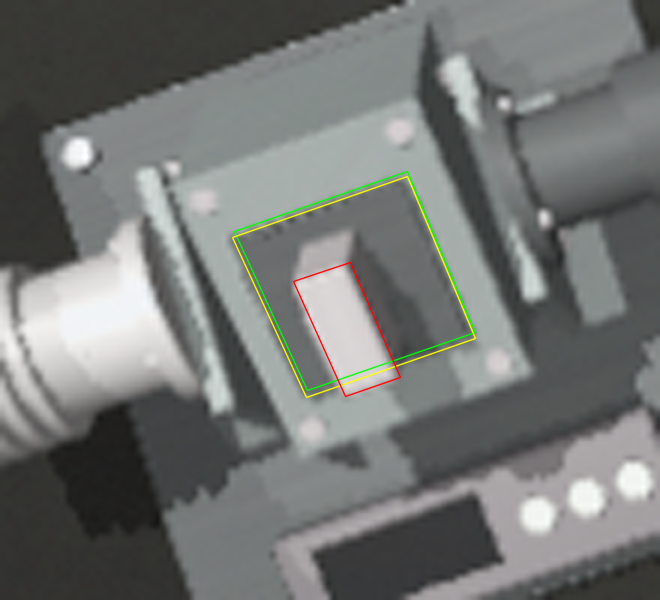

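The flange outline sits on the face plane in both views, and the lug top is at the predicted spot or about 1 mm lower. One overview to check the bystanders, then sign off.

```bash
python3 - <<'E'
from h import *
T=cam("top"); crop(T,0,0,512,384,1.5,"pics/fin.png")
E
```

```text
(no output)
```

View pics/fin.png

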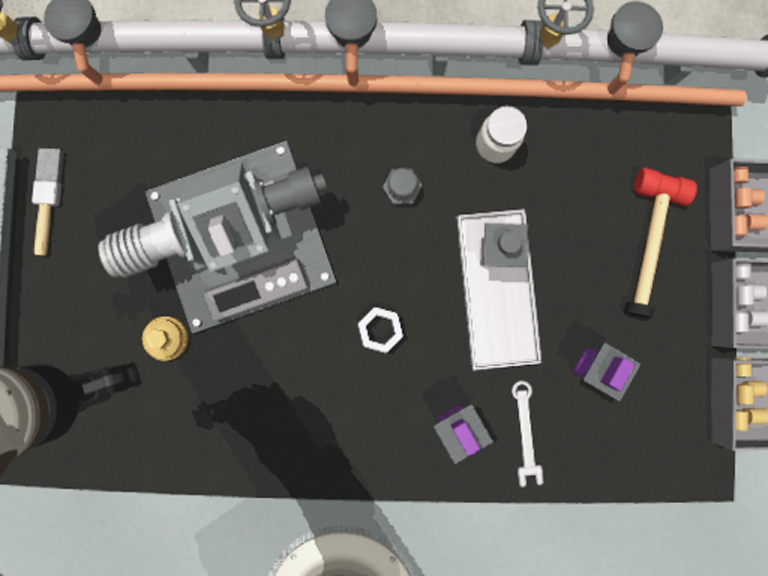

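The overview shows everything else unmoved: nut (380,330), plug (402,186), brass cap (165,338), dark block (505,245). The cell is in the well at (222,235) and the arm is clear.

```bash
python3 -c "
from workcell import ctrl
print(ctrl.sign_off())"
```

```text
the job is handed in; nothing more can be done
None
```

The cell is in the photometer well with its two clear windows along the light path. The flange is down on the block face, the gripper is open and the arm is clear. I handed the job in at about 20.6 s.

**How it went in:** I gripped the cell by its cap lug and leaned it about 26° in the jaws by tipping it on its foot edge in the tray. I found the mouth by camera and touch, then leaned it the last few degrees with the foot in the mouth and pushed it home along the slope.

**Last checks:**
- **Home:** the push met a hard stop. It took about 5 N until then, then 27 N with only 0.2 mm more travel. I did not push again after letting go.
- **Flange:** after release, both cameras showed the flange outline on the block face, with the lug about 1 mm lower than predicted in the side view. That is within camera accuracy.
- **Bystanders:** the dark block, nut, plug and brass cap are where they were, and the wrist force read about zero with the jaws open.

**Readings that disagreed:**
- **Lean:** the first lean came out at about 26° instead of 30°, because the lug shifted about 8 mm in the jaws.
- **Touch at the mouth:** the foot touched the well's uphill lip twice, at 27 and 33 N on the wrist. I first read this as the downhill lip and shifted the wrong way, then corrected it.

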